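# Ready the fondue corner: forks on the carousel, fuel can to the regulator

### The arm

A 7-joint arm with a two-finger parallel gripper is mounted at the origin on the work surface. World frame = base frame: x ahead of the robot, y to its left, z up, the work surface at z = 0. Lengths are in m, angles in rad, forces in N, time in s.
With the tool pointing down it reaches from about 0.425 to 0.95 m from the base axis. Payload 4.7 kg.
Tool frame: the origin (TCP) lies at the very end of the fingers, on their centre line; the grasp point (between the pads) lies tcp_to_grasp behind it (tcp_to_grasp is the distance from the TCP to the grasp point, in m); z points along the fingers, y is the direction in which the jaws open and shut (so a half turn about z gives the same grasp; the last joint's range is limited). The gripper opens to 85 mm and grips with 20 to 120 N. Pads are 22 mm wide; open, the fingers measure 114 mm over their backs; the gripper's body (76 mm by 85 mm) begins 54 mm behind the grasp point. The pads swing forward as they close: fully open they stand 13 mm farther back than shut.
Start: joints at [1.275, 0.469, -0.049, 1.532, 0.024, 1.141, -0.082], TCP at [0.178, -0.651, 0.231] pointing down, gripper open.
Joint ranges: [-2.59, 2.59], [-0.33, 1.99], [-1.39, 1.29], [0.1, 2.45], [-1.04, 4.18], [0.21, 1.99], [-2.66, 2.66]. Speed limits (rad/s): [2.57, 2.57, 3.14, 3.14, 3.14, 3.14, 3.14].

### API

Orientations are given as a unit quaternion [w, x, y, z].
In Python, from rig import * gives the robot as it stands. The module is installed in compiled form; this text tells all that it offers.
- The arm moves only by the tool play_rows, never from a script. Its arguments are lists of equal length, an entry for each row: "fingers": the opening, from -1 (shut) to 1 (fully open); "slide": the shift along the tool's x, y, z in mm, a list of three; "spin": the turn about the tool's z in degrees. A call has 1 to 20 rows; each row is the pose to reach, as a shift and turn from the pose measured when the call began, along the tool's axes at that moment; what a row does not reach only later rows make up. A row lasts 1/12 s, in which the tool goes at most 41.7 mm and 7.16 degrees, less where a joint would pass 70% of its speed; a pose out of reach is approached as far as the arm can. A call with a gripper value outside its range is refused whole. The fingers move at their own pace and stop on an object; "squeeze" is the grip in N (left out, the last holds). Time passes only in rows, so rows that repeat a pose let the fingers close. It gives the time, the measured TCP pose, the force and the opening at its end, in the units of the state.
- read_state(): the state, without advancing time (a new reading comes with each control period).
- camera(name): name is "scene" or "top"; returns a dict with "color" (480x640x3 uint8, red, green, blue), "depth" (480x640 float32, m along the optical axis (not along the pixel's ray), 0 where there is no reading), "camera_matrix" (3x3 intrinsics, pixels), "T" (4x4, takes a point from camera to world coordinates). Camera axes: x right, y up, looking along -z (the intrinsics and any distortion apply to the point x, -y, -z); pixel columns grow to the right and rows downward; lengths in m; the calibration is good to about 2 mm. A picture is of the moment at which its call begins.
- close_job(): hands the job in, once; it reports no verdict.
The state is a dict: "t": time; "joint_pos": joint angles; "joint_vel": joint speeds; "tau": joint torques, N m; "eef_pos": TCP position; "orientation": TCP orientation; "force": force on the tool from outside, world axes, zero at the start; "wrist_torque": the same for the moment, N m; "width": opening from 0.0 (shut) to 1.0 (fully open).
Only numpy, scipy, OpenCV 4.12 (cv2) and the standard library are available. Lean on these libraries where they do the work, as an engineer would, in place of code of your own. Each camera call takes 0.05 s, during which the arm holds its last target.

### The job

Get the fondue corner ready for dinner: hang every fork that stands in the silicone sleeve by its loop on the fork carousel, one to each empty hook, turning the carousel to bring an empty hook round to the opening in its guard hoop each time. Also turn the fuel can, standing about where it is, so that its outlet port points straight at the round inlet of the burner regulator. Do not shift the pot, the saucer or the ramekin.

Things in the scene. Friction and masses are not known exactly. Their poses are not given: they have to be found in the camera images.
- fork0: Steel fondue fork, 190 mm, 50 g, upright in the sleeve; may be absent. Origin at the tine (lower) end, z up the shank, y across the loop, x square to its plane. 10 mm thick to z = 55, shank 6 mm to z = 125, then a wire loop 30 mm wide, 6 thick, z = 125 to 190 mm, opening 20 wide, z = 130 to 185. Grip it across the 30 mm (flat side bars): the hook can pass between the fingers. Half turns alike.
- loop0 (a point): Point in fork0's loop: underside of its top bar, middle (185 mm above the tine end). This rests on the hook when hung. Absent with its fork.
- fork1: Steel fondue fork, 190 mm, 50 g, upright in the sleeve; may be absent. Origin at the tine (lower) end, z up the shank, y across the loop, x square to its plane. 10 mm thick to z = 55, shank 6 mm to z = 125, then a wire loop 30 mm wide, 6 thick, z = 125 to 190 mm, opening 20 wide, z = 130 to 185. Grip it across the 30 mm (flat side bars): the hook can pass between the fingers. Half turns alike.
- loop1 (a point): Point in fork1's loop: underside of its top bar, middle (185 mm above the tine end). This rests on the hook when hung. Absent with its fork.
- fork2: Steel fondue fork, 190 mm, 50 g, upright in the sleeve; may be absent. Origin at the tine (lower) end, z up the shank, y across the loop, x square to its plane. 10 mm thick to z = 55, shank 6 mm to z = 125, then a wire loop 30 mm wide, 6 thick, z = 125 to 190 mm, opening 20 wide, z = 130 to 185. Grip it across the 30 mm (flat side bars): the hook can pass between the fingers. Half turns alike.
- loop2 (a point): Point in fork2's loop: underside of its top bar, middle (185 mm above the tine end). This rests on the hook when hung. Absent with its fork.
- hook0 (a point): Seat (lowest point, top of the 6 mm wire) of one of 3 empty hooks among 6, 60 deg apart; the other 3 carry forks fixed for good. 95 mm from the axis, 215 mm above the table. The arm runs radially out from the hub, dips 11 mm to the seat; the tip turns up: 106 mm from the axis, top 16 mm above the seat. Move a loop, plane square to the arm, inwards over the tip, then lower it.
- hook1 (a point): Seat (lowest point, top of the 6 mm wire) of one of 3 empty hooks among 6, 60 deg apart; the other 3 carry forks fixed for good. 95 mm from the axis, 215 mm above the table. The arm runs radially out from the hub, dips 11 mm to the seat; the tip turns up: 106 mm from the axis, top 16 mm above the seat. Move a loop, plane square to the arm, inwards over the tip, then lower it.
- hook2 (a point): Seat (lowest point, top of the 6 mm wire) of one of 3 empty hooks among 6, 60 deg apart; the other 3 carry forks fixed for good. 95 mm from the axis, 215 mm above the table. The arm runs radially out from the hub, dips 11 mm to the seat; the tip turns up: 106 mm from the axis, top 16 mm above the seat. Move a loop, plane square to the arm, inwards over the tip, then lower it.
- carousel (a joint): Turn angle of the carousel's rotor about its upright axis, rad, counter-clockwise seen from above positive, more than three turns free either way from any start; a light friction (0.04 N m) keeps it where it is left.
- knob (a point): Grip point of the carousel knob, on the rotation axis, 257 mm above the table. The knob is an ash bar 42 mm long (point x), 12 mm thick (y), 40 mm tall, 231 to 271 mm above the table, on a 44 mm hub. The point turns with the rotor.
- opening (a point): Middle of the opening in the fixed guard hoop, 195 mm above the table, on the side towards the robot. The hoop, 6 mm wire, 122 mm radius, just outside the hook tips, bars hanging except through this opening, 39 deg to either side seen from the axis: room for one hook. Posts at both its ends and two at the back run to the base disc (110 mm radius, 12 high).
- sleeve: Hard dark silicone fork sleeve, fixed: a block 50 x 170 x 55 mm with three 12 mm square sockets along its length (y), 56 mm apart, 45 mm deep. Origin under its centre, z up. On the left or on the right of the carousel.
- can: Fuel can, loose, aluminium cylinder 58 mm in diameter, 80 mm tall, about 0.25 kg. Origin under its centre, z up, x towards its outlet port: a brass block 14 mm wide and 20 mm tall that stands 8 mm out of the side, 18 to 38 mm above the can's foot (the upper part of the can is smooth all round). A dark bar on the top runs from the centre towards the port.
- regulator: Burner regulator, fixed: grey block 50 x 90 x 70 mm with a black turning knob (to 90 mm high) on top and the inlet on the face at its -x side. Origin under its centre. On the other side of the carousel from the sleeve; the can stands before its inlet.
- inlet (a point): Centre of the regulator's inlet, a round brass disc 30 mm in diameter on the regulator's face, 30 mm above the table.
- pot: Red ceramic fondue pot, 160 mm wide, 80 mm tall, with a stick handle, standing on a 60 mm high cast-iron stand; bystander. Origin under its centre.
- saucer: White porcelain saucer 124 mm wide, 17 mm high; bystander. Origin under its centre.
- ramekin: White porcelain ramekin 80 mm wide, 40 mm tall; bystander. Origin under its centre.

How it is judged:
By the outcome, as a careful person would: the job done as asked, in the order asked, and still so for the second after the job is handed in, with the robot touching nothing.
Of fork0, fork1, fork2 only 2 to 3 are there at a start; the rules pass over those that are not, and their reading is None.
At some moment in a run one of can may be knocked a few centimetres aside while the robot is not near it.
It also fails if it takes over 210 s, if anything falls off the work surface, if the arm or the gripper's body presses on something with over 40 N, if the wrist force passes 120 N, or if a joint passes its speed limit or range.

## Working session

There is one attempt and no reset: what is moved stays moved. The work goes in short steps, Python scripts to look and compute and a tool call to move; the robot and the scene stay as the last step left them, time stands still between calls to the robot, and variables do not carry over. Pictures are saved under pics/ and viewed, and the job is handed in when it is done.

Besides the shell and the picture viewer there is one more tool, called after "Call:" as a command line: name --pt "numbers of a row" for each row, then --argument value for the rest. play_rows: Moves the arm, as the interface text tells. Its arguments: {"type":"object","properties":{"fingers":{"type":"array","items":{"type":"number"}},"slide":{"type":"array","items":{"type":"array","items":{"type":"number"}}},"spin":{"type":"array","items":{"type":"number"}},"squeeze":{"type":"number"}},"required":["fingers","slide","spin"]}

```bash
mkdir -p pics; ls; cat > h.py <<'E'
import numpy as np, cv2
from rig import *
E
python3 - <<'E'
from h import *
s=read_state()
for k,v in s.items(): print(k,np.round(v,4) if not isinstance(v,dict) else v)
import rig; print([n for n in dir(rig) if n[0]!='_'])
try: print(tcp_to_grasp)
except Exception as e: print(e)
for n in("scene","top"):
    c=camera(n); np.savez(f'{n}.npz',**c)
    cv2.imwrite(f'pics/{n}0.png',c['color'][:,:,::-1]); print(n,c['camera_matrix'],c['T'].round(3))
E
```

```text
pics
t 0.0
joint_pos [ 1.2751  0.4694 -0.0486  1.5337  0.0241  1.141  -0.0823]
joint_vel [ 0.0009 -0.0007 -0.0007 -0.0006 -0.001   0.0006  0.0005]
tau [-3.00000e-04 -5.10307e+01 -4.70000e-02 -2.37716e+01  1.06000e-02
  7.50000e-03 -0.00000e+00]
eef_pos [ 0.1778 -0.6505  0.2303]
orientation [-1.000e-03  9.911e-01  1.330e-01 -2.000e-04]
force [-0.3104  0.8832  0.0822]
wrist_torque [ 0.0093  0.0842 -0.0123]
width 1.0022
['MotionError', 'camera', 'close_job', 'read_state', 'tcp_to_grasp']
0.0187
scene [[599.88946404   0.         316.04973116]
 [  0.         599.88946404 239.80202216]
 [  0.           0.           1.        ]] [[ 0.693 -0.426  0.581  1.288]
 [ 0.72   0.403 -0.564 -0.735]
 [ 0.006  0.81   0.587  0.915]
 [ 0.     0.     0.     1.   ]]
top [[458.57069937   0.         320.90988659]
 [  0.         458.57069937 232.79673633]
 [  0.           0.           1.        ]] [[ 0.018  0.994 -0.105  0.461]
 [-1.     0.019  0.011 -0.003]
 [ 0.013  0.104  0.994  0.98 ]
 [ 0.     0.     0.     1.   ]]
```

View pics/scene0.png

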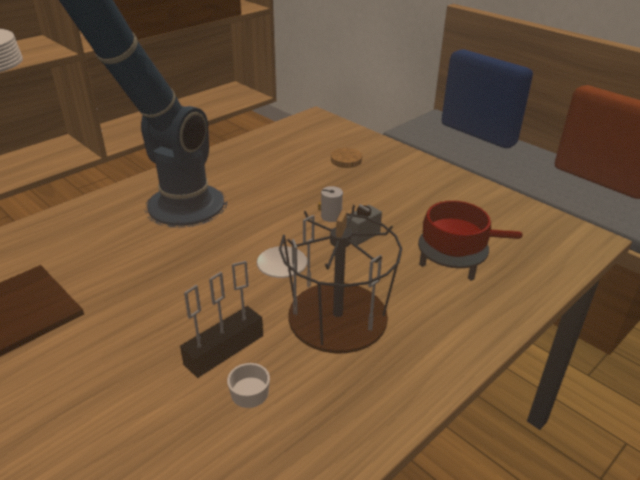

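View pics/top0.png

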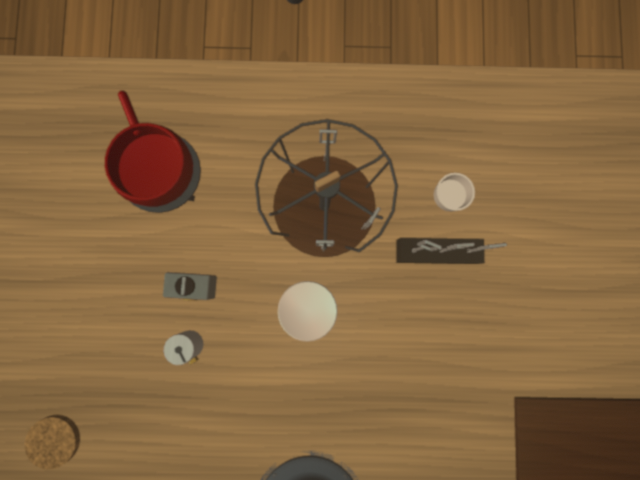

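Three forks stand in the sleeve (scene ~(195,310), (218,300), (241,285)). The can is at top (179,350), with its bar pointing down-right and the regulator above it at (187,287). Carousel hub is near top (327,183). Now I'll measure these.

```bash
cat >> h.py <<'E'
def world(c):
    K=c['camera_matrix'];d=c['depth'];v,u=np.mgrid[0:480,0:640]
    p=np.stack([(u-K[0,2])/K[0,0]*d,-(v-K[1,2])/K[1,1]*d,-d],-1)
    w=p@c['T'][:3,:3].T+c['T'][:3,3]; w[d==0]=np.nan; return w
def ray(c,u,v,z):
    K=c['camera_matrix'];r=c['T'][:3,:3]@np.array([(u-K[0,2])/K[0,0],-(v-K[1,2])/K[1,1],-1]);o=c['T'][:3,3]
    return o+r*(z-o[2])/r[2]
def proj(c,P):
    P=np.atleast_2d(P);q=(P-c['T'][:3,3])@c['T'][:3,:3];K=c['camera_matrix']
    return np.stack([K[0,0]*q[:,0]/-q[:,2]+K[0,2],K[1,1]*q[:,1]/q[:,2]+K[1,2]],-1)
def snap(name,f=None,box=None,s=1):
    c=camera(name)
    if f:
        im=c['color'][:,:,::-1]
        if box: im=im[box[1]:box[3],box[0]:box[2]]
        cv2.imwrite('pics/'+f,cv2.resize(im,None,fx=s,fy=s,interpolation=cv2.INTER_CUBIC))
    return c
E
python3 - <<'E'
from h import *
t=np.load('top.npz');s=np.load('scene.npz')
im=t['color'][:,:,::-1]
cv2.imwrite('pics/t_car.png',cv2.resize(im[110:275,245:410],None,fx=3.6,fy=3.6,interpolation=cv2.INTER_CUBIC))
cv2.imwrite('pics/t_slv.png',cv2.resize(im[225:275,390:515],None,fx=6,fy=6,interpolation=cv2.INTER_CUBIC))
cv2.imwrite('pics/t_can.png',cv2.resize(im[260:380,150:230],None,fx=5,fy=5,interpolation=cv2.INTER_CUBIC))
im=s['color'][:,:,::-1]
cv2.imwrite('pics/s_car.png',cv2.resize(im[180:360,260:420],None,fx=3.3,fy=3.3,interpolation=cv2.INTER_CUBIC))
wt=world(t);ws=world(s)
for n,w in(('top',wt),('scene',ws)):
    z=w[...,2]
    print(n,'table',np.nanmedian(z[300:330,400:500]) if n=='top' else np.nanmedian(z[400:450,100:200]))
    for nm,lo,hi,x0,x1,y0,y1 in [('knob',.25,.28,.4,.8,-.15,.15),('sleeve',.045,.06,.3,.55,-.45,-.1),('can',.072,.09,.1,.3,.1,.4),('reg',.064,.075,.2,.5,.1,.4),('rim',.13,.15,.4,.8,.2,.6),('ram',.035,.05,.4,.7,-.5,-.2),('loop',.16,.2,.3,.5,-.45,-.1),('saucer',.01,.025,.2,.45,-.1,.15),('base',.009,.016,.4,.75,-.15,.15)]:
        m=(z>lo)&(z<hi)&(w[...,0]>x0)&(w[...,0]<x1)&(w[...,1]>y0)&(w[...,1]<y1)
        if m.sum(): p=w[m];print(nm,m.sum(),'mean',p.mean(0).round(4),'min',p.min(0).round(3),'max',p.max(0).round(3))
E
```

```text
top table 7.869954805306278e-05
knob 250 mean [ 0.6202 -0.0179  0.268 ] min [ 0.608 -0.038  0.25 ] max [0.637 0.001 0.274]
sleeve 1545 mean [ 0.5244 -0.2557  0.0549] min [ 0.504 -0.343  0.045] max [ 0.55  -0.173  0.06 ]
can 8 mean [0.2986 0.2553 0.0789] min [0.298 0.249 0.077] max [0.3   0.261 0.081]
reg 901 mean [0.4418 0.2488 0.0697] min [0.302 0.206 0.064] max [0.473 0.298 0.075]
rim 1376 mean [0.687  0.3238 0.1375] min [0.603 0.245 0.13 ] max [0.8   0.396 0.145]
ram 321 mean [ 0.6338 -0.2869  0.0404] min [ 0.503 -0.33   0.035] max [ 0.692 -0.202  0.05 ]
saucer 1589 mean [0.3946 0.0136 0.0139] min [ 0.339 -0.047  0.01 ] max [0.45  0.076 0.021]
base 6892 mean [ 0.5959 -0.0127  0.0123] min [ 0.4   -0.126  0.009] max [0.73  0.091 0.016]
scene table -0.001346644475678671
knob 145 mean [ 0.628  -0.0254  0.2636] min [ 0.61  -0.043  0.25 ] max [ 0.639 -0.002  0.272]
sleeve 1303 mean [ 0.5279 -0.2658  0.0532] min [ 0.502 -0.347  0.045] max [ 0.55  -0.173  0.06 ]
can 1 mean [0.298  0.259  0.0763] min [0.298 0.259 0.076] max [0.298 0.259 0.076]
reg 291 mean [0.4255 0.2449 0.0686] min [0.3   0.202 0.064] max [0.477 0.295 0.075]
rim 655 mean [0.6902 0.3148 0.1352] min [0.607 0.241 0.13 ] max [0.799 0.392 0.142]
ram 759 mean [ 0.5896 -0.2887  0.0411] min [ 0.503 -0.347  0.035] max [ 0.695 -0.2    0.05 ]
saucer 432 mean [0.3938 0.0052 0.013 ] min [ 0.34 -0.05  0.01] max [0.45  0.072 0.019]
base 3638 mean [ 0.6198 -0.0283  0.0111] min [ 0.4   -0.13   0.009] max [0.734 0.089 0.016]
```

View pics/t_car.png

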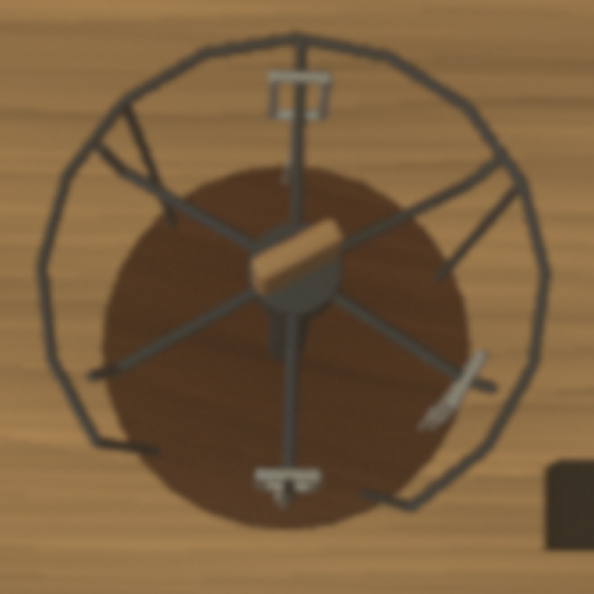

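View pics/t_slv.png

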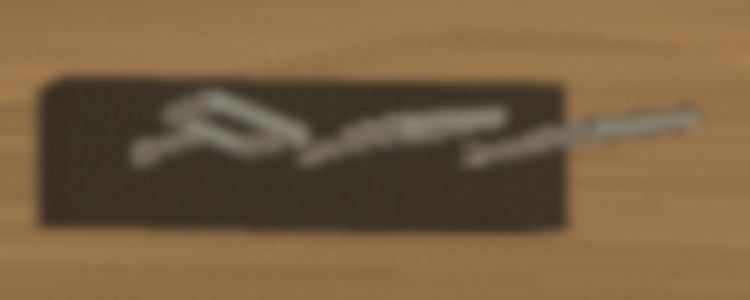

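View pics/t_can.png

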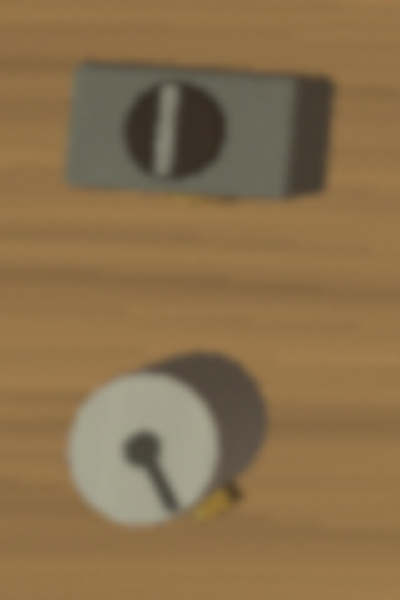

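View pics/s_car.png

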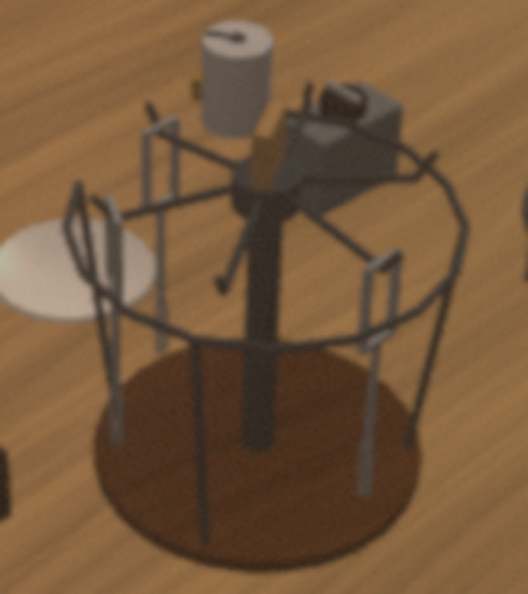

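```bash
cat >> h.py <<'E'
from scipy.optimize import least_squares
def circ(p):
    f=lambda q:np.hypot(p[:,0]-q[0],p[:,1]-q[1])-q[2]
    r=least_squares(f,[*np.median(p[:,:2],0),.1],loss='soft_l1',f_scale=.002);return r.x,np.abs(r.fun).mean()
def cen(*a): return (np.array(a[:2])+np.array(a[2:]))/2
E
python3 - <<'E'
from h import *
t=np.load('top.npz')
# hoop vertices (zoom px, z~.198)
Z=lambda x,y,z,o=(245,110),f=3.6: ray(t,o[0]+(x+.5)/f-.5,o[1]+(y+.5)/f-.5,z)
hv=[(98,443),(50,358),(41,268),(68,178),(123,102),(205,52),(298,38),(387,56),(468,107),(521,182),(546,272),(537,355),(490,440),(410,508)]
P=np.array([Z(*h,.198) for h in hv])
c,e=circ(P);print('hoop',c,e)
a=np.degrees(np.arctan2(P[:,1]-c[1],P[:,0]-c[0]));print(a.round(1))
print('ends dir',a[0],a[-1])
for n,(x,y) in dict(ul=(97,147),ur=(503,155),ll=(95,375),lr=(493,387)).items():
    q=Z(x,y,.229);d=q[:2]-c[:2];print(n,q.round(4),np.hypot(*d),np.degrees(np.arctan2(d[1],d[0])))
print('hub',Z(296,269,.231))
kt=[(251,262),(331,219),(344,238),(264,282)] 
k=[(250,262),(332,219),(342,240),(263,292)]
for h in k: print('knob',Z(*h,.271).round(4))
w=world(t)
# hub ring
r=np.hypot(w[...,0]-c[0],w[...,1]-c[1])
m=(w[...,2]>.226)&(w[...,2]<.236)&(r<.03);print('hubmean',m.sum(),w[m].mean(0))
m=(w[...,2]>.266)&(w[...,2]<.275)&(r<.03);p=w[m];print('knobmean',m.sum(),p.mean(0))
u,s,vt=np.linalg.svd(p[:,:2]-p[:,:2].mean(0));print(np.degrees(np.arctan2(vt[0,1],vt[0,0])), np.ptp((p[:,:2]@vt.T),0))
m=(w[...,2]>.008)&(w[...,2]<.016)&(r<.14)
mm=cv2.morphologyEx(m.astype('u1'),cv2.MORPH_CLOSE,np.ones((9,9)));cs,_=cv2.findContours(mm,cv2.RETR_EXTERNAL,cv2.CHAIN_APPROX_NONE);cc=max(cs,key=cv2.contourArea)[:,0]
print(circ(np.array([ray(t,x,y,.012) for x,y in cc])))
E
```

```text
hoop [ 0.62111905 -0.01879587  0.12159411] 0.0003806260286272454
[ 130.9  108.6   87.9   66.    44.    21.7   -0.   -21.1  -43.3  -64.7
  -86.4 -105.7 -128.1 -152.1]
ends dir 130.9082530157302 -152.05575499505613
ul [0.6769 0.0745 0.229 ] 0.10872782150718752 59.11244884259595
ur [ 0.6772 -0.1149  0.229 ] 0.11127470722743096 -59.70711577981254
ll [0.5697 0.0723 0.229 ] 0.10456651535418315 119.43275511585585
lr [ 0.5678 -0.1107  0.229 ] 0.10621552619268508 -120.1131358350383
hub [ 0.62068712 -0.01908878  0.231     ]
knob [0.6148 0.0019 0.271 ]
knob [ 0.6348 -0.0336  0.271 ]
knob [ 0.6255 -0.0381  0.271 ]
knob [ 0.6016 -0.004   0.271 ]
hubmean 294 [ 0.61754435 -0.01905052  0.23081649]
knobmean 200 [ 0.62123824 -0.01775308  0.27051664]
119.67462569269156 [0.04147497 0.01285643]
(array([ 0.62197289, -0.01754972,  0.10793393]), np.float64(0.0009175675005593736))
```

```bash
cat >> h.py <<'E'
def mask_pts(c,w,z0,z1,x,y,rad):
    m=(w[...,2]>z0)&(w[...,2]<z1)&(np.hypot(w[...,0]-x,w[...,1]-y)<rad); return m
def can_reg(t):
    w=world(t)
    m=(w[...,2]>.074)&(w[...,2]<.086)&(w[...,0]<.37)&(w[...,1]>.1)
    cs,_=cv2.findContours(m.astype('u1'),cv2.RETR_EXTERNAL,cv2.CHAIN_APPROX_NONE);cc=max(cs,key=cv2.contourArea)[:,0]
    c,e=circ(np.array([ray(t,x,y,.08) for x,y in cc]));
    g=t['color'].astype(int).sum(-1)
    mm=np.zeros_like(m,'u1');cv2.drawContours(mm,[cc.reshape(-1,1,2)],-1,1,-1);mm=cv2.erode(mm,np.ones((3,3)))
    v,u=np.nonzero((mm>0)&(g<np.median(g[mm>0])*.62))
    P=np.array([ray(t,a,b,.08)[:2] for a,b in zip(u,v)])-c[:2]
    wt=np.median(g[mm>0])-g[v,u]
    d=(P*wt[:,None]).sum(0);return c,e,np.degrees(np.arctan2(d[1],d[0])),len(P)
E
python3 - <<'E'
from h import *
t=np.load('top.npz');w=world(t)
print('can',can_reg(t))
m=(w[...,2]>.066)&(w[...,2]<.074)&(abs(w[...,0]-.44)<.06)&(abs(w[...,1]-.25)<.08)
cs,_=cv2.findContours(m.astype('u1'),cv2.RETR_EXTERNAL,cv2.CHAIN_APPROX_NONE);cc=max(cs,key=cv2.contourArea)[:,0]
P=np.array([ray(t,x,y,.07)[:2] for x,y in cc]).astype('f4');r=cv2.minAreaRect(P);print('reg',r);print(cv2.boxPoints(r))
Zc=lambda x,y,z:ray(t,150+(x+.5)/5-.5,260+(y+.5)/5-.5,z)
print('inlet brass px',Zc(187,198,.035),Zc(230,200,.035),'port',Zc(215,500,.038),'bar',Zc(143,449,.08),Zc(177,510,.08))
m=(w[...,2]>.05)&(w[...,2]<.06)&(abs(w[...,0]-.525)<.05)&(abs(w[...,1]+.255)<.12)
cs,_=cv2.findContours(cv2.morphologyEx(m.astype('u1'),cv2.MORPH_CLOSE,np.ones((9,9))),cv2.RETR_EXTERNAL,cv2.CHAIN_APPROX_NONE);cc=max(cs,key=cv2.contourArea)[:,0]
r=cv2.minAreaRect(np.array([ray(t,x,y,.055)[:2] for x,y in cc]).astype('f4'));print('sleeve',r)
Zs=lambda x,y,z:ray(t,390+(x+.5)/6-.5,225+(y+.5)/6-.5,z)[:2]
for a,b,bb in(((210,95),(305,140),(143,155)),((405,127),(505,115),(305,158)),((595,130),(700,118),(473,157))):
    p,q=Zs(*a,.2),Zs(*b,.2);d=q-p;print('fork',((p+q)/2).round(4),np.hypot(*d).round(4),np.degrees(np.arctan2(d[1],d[0])).round(1),'base',Zs(*bb,.055).round(4))
for n,f in(('top','t'),('scene','s')):
    c=np.load(n+'.npz');w=world(c);m=(w[...,2]>.13)&(w[...,2]<.21)&(abs(w[...,0]-.525)<.06)&(abs(w[...,1]+.255)<.12);print(n,m.sum())
    p=w[m];
    if len(p)>10:
        k=np.round((p[:,1]+.255)/.056)
        for i in(-1,0,1):
            q=p[k==i]
            if len(q)>3: u,s,v=np.linalg.svd(q[:,:2]-q[:,:2].mean(0));print(i,len(q),q.mean(0).round(4),np.degrees(np.arctan2(v[0,1],v[0,0])),np.ptp(q[:,:2]@v.T,axis=0))
s=np.load('scene.npz');cv2.imwrite('pics/s_slv.png',cv2.resize(s['color'][250:375,170:275,::-1],None,fx=4.7,fy=4.7,interpolation=cv2.INTER_CUBIC))
E
```

```text
can (array([0.32678248, 0.25664094, 0.02825701]), np.float64(0.0004663541308668308), np.float64(-157.62350420098207), 54)
reg ((0.4477122724056244, 0.2509707808494568), (0.08994223922491074, 0.0495920404791832), 87.46676635742188)
[[0.42095283 0.20713955]
 [0.4704964  0.20494765]
 [0.47447172 0.294802  ]
 [0.42492816 0.2969939 ]]
inlet brass px [0.41911538 0.25709333 0.035     ] [0.41861852 0.23962421 0.035     ] port [0.29984166 0.23929227 0.038     ] bar [0.32564824 0.25689221 0.08      ] [0.30305157 0.24279865 0.08      ]
sleeve ((0.5285786986351013, -0.25800254940986633), (0.05015696585178375, 0.16943377256393433), 0.17088353633880615)
fork [ 0.527  -0.2023] 0.0298 -114.5 base [ 0.5259 -0.2006]
fork [ 0.5271 -0.2589] 0.029 -82.1 base [ 0.5259 -0.2555]
fork [ 0.5273 -0.3141] 0.0305 -82.4 base [ 0.5273 -0.3124]
top 369
-1 111 [ 0.5276 -0.3093  0.1825] -84.60255272578924 [0.02878838 0.00620064]
0 114 [ 0.5276 -0.2548  0.1809] 93.41364388205469 [0.02973715 0.00656688]
1 144 [ 0.5278 -0.2014  0.1745] 68.3622041622567 [0.02970239 0.00627652]
scene 705
-1 250 [ 0.5308 -0.3176  0.1673] -82.43261174819051 [0.03409118 0.01040211]
0 238 [ 0.5306 -0.2619  0.1675] -84.16526675638498 [0.03510997 0.01016906]
1 213 [ 0.5305 -0.2059  0.1675] -111.94739667766699 [0.03042728 0.01176439]
```

View pics/s_slv.png

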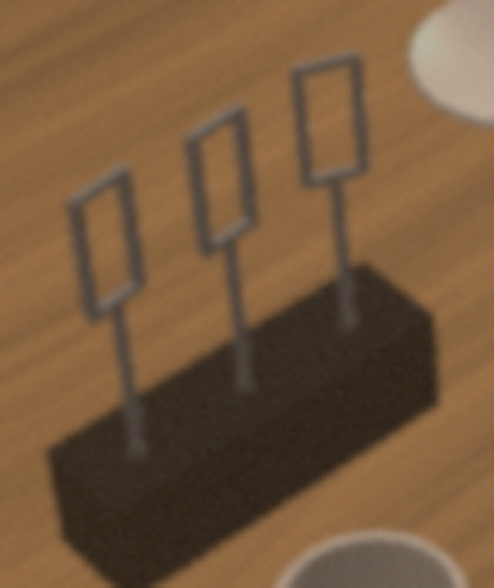

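```bash
cat >> h.py <<'E'
from scipy.spatial.transform import Rotation as Ro
def Rcur(s): 
    q=s['orientation'];return Ro.from_quat([q[1],q[2],q[3],q[0]]).as_matrix()
def psi(s): R=Rcur(s);return np.degrees(np.arctan2(R[1,1],R[0,1]))
def go(x,y,z,p):
    s=read_state();R=Rcur(s);d=(np.array([x,y,z])-s['eef_pos'])*1000
    sp=-(p-psi(s)); sp=(sp+180)%360-180
    print('slide',(R.T@d).round(1),'spin',round(sp,1))
def st():
    s=read_state();print('t',round(s['t'],2),'pos',np.round(s['eef_pos'],4),'psi',round(psi(s),1),'tilt',Rcur(s)[:,2].round(3),'F',np.round(s['force'],1),'w',round(s['width'],3),'q',np.round(s['joint_pos'],2))
E
python3 - <<'E'
from h import *
st(); go(.6212,-.0184,.33,29.7); go(.178,-.651,.33,-74.7)
t=np.load('top.npz');w=world(t);c=t['color'].astype(int)
m=(w[...,2]>.188)&(w[...,2]<.21)&(abs(w[...,0]-.525)<.06)&(abs(w[...,1]+.255)<.12)
p=w[m];k=np.round((p[:,1]+.255)/.056)
for i in(-1,0,1):
    q=p[k==i];u,s,v=np.linalg.svd(q[:,:2]-q[:,:2].mean(0));print(i,len(q),q.mean(0).round(4),np.degrees(np.arctan2(v[0,1],v[0,0]))%180,np.ptp(q[:,:2]@v.T,axis=0))
E
```

```text
t 0.1 pos [ 0.1778 -0.6506  0.2304] psi -74.7 tilt [-0.     0.002 -1.   ] F [-0.4 -0.1 -0.1] w 0.998 q [ 1.28  0.47 -0.05  1.53  0.02  1.14 -0.08]
slide [ 594.4 -493.1  -98.8] spin -104.4
slide [  0.1   0.2 -99.6] spin -0.0
-1 63 [ 0.5282 -0.3118  0.1987] 97.52425707215839 [0.02866873 0.0058688 ]
0 61 [ 0.5281 -0.2563  0.1992] 95.00391920532856 [0.02909889 0.00553459]
1 67 [ 0.5282 -0.2013  0.1983] 68.77813204129384 [0.02945253 0.00584269]
```

Call:
play_rows --fingers '[0, 0, 0, 0, 0, 0, 0, 0, 0, 0, 0, 0, 0, 0, 0, 0, 0, 0, 0, 0]' --pt "0 0 -40" --pt "0 0 -80" --pt "20 -16 -99" --pt "50 -42 -99" --pt "80 -66 -99" --pt "115 -95 -99" --pt "150 -124 -99" --pt "182 -151 -99" --pt "214 -177 -99" --pt "246 -204 -99" --pt "278 -231 -99" --pt "310 -257 -99" --pt "342 -284 -99" --pt "374 -310 -99" --pt "406 -337 -99" --pt "438 -363 -99" --pt "470 -390 -99" --pt "502 -416 -99" --pt "534 -443 -99" --pt "560 -465 -99" --spin '[0, 0, 0, -7, -14, -21, -28, -35, -42, -49, -56, -63, -70, -77, -84, -91, -98, -104.4, -104.4, -104.4]'

```text
t: 1.77
eef_pos: [0.5961, -0.053, 0.3298]
orientation: [-0.001, 0.502, 0.865, 0.0]
force: [0.3, -0.8, 0.5]
width: 0.502
```

```bash
python3 - <<'E'
from h import *
st(); go(.6212,-.0184,.33,29.7);go(.6212,-.0184,.24,29.7)
E
```

```text
t 1.77 pos [ 0.5961 -0.053   0.3298] psi 29.7 tilt [-0.001  0.002 -1.   ] F [ 0.3 -0.8  0.5] w 0.502 q [ 0.52  0.35 -0.67  1.56  0.22  1.31  0.34]
slide [17.6 38.9 -0.2] spin -0.0
slide [17.4 39.  89.8] spin -0.0
```

Call:
play_rows --fingers '[0, 0, 0, 0, 0, 0, 0, -1, -1, -1, -1, -1, -1, -1]' --pt "10 20 0" --pt "17.5 39 0" --pt "17.5 39 20" --pt "17.5 39 45" --pt "17.5 39 70" --pt "17.5 39 90" --pt "17.5 39 90" --pt "17.5 39 90" --pt "17.5 39 90" --pt "17.5 39 90" --pt "17.5 39 90" --pt "17.5 39 90" --pt "17.5 39 90" --pt "17.5 39 90" --spin '[0, 0, 0, 0, 0, 0, 0, 0, 0, 0, 0, 0, 0, 0]' --squeeze 30

```text
t: 2.93
eef_pos: [0.6212, -0.0187, 0.2414]
orientation: [-0.0, 0.503, 0.865, 0.0]
force: [-4.6, -2.2, 6.3]
width: 0.136
```

```bash
python3 - <<'E'
from h import *
st()
c=snap('top','k1.png',(245,110,410,275),3.6)
c=snap('scene','k1s.png')
E
```

```text
t 2.93 pos [ 0.6212 -0.0187  0.2414] psi 29.7 tilt [-0.     0.001 -1.   ] F [-4.6 -2.2  6.3] w 0.136 q [ 0.43  0.45 -0.65  1.63  0.29  1.16  0.23]
```

View pics/k1s.png

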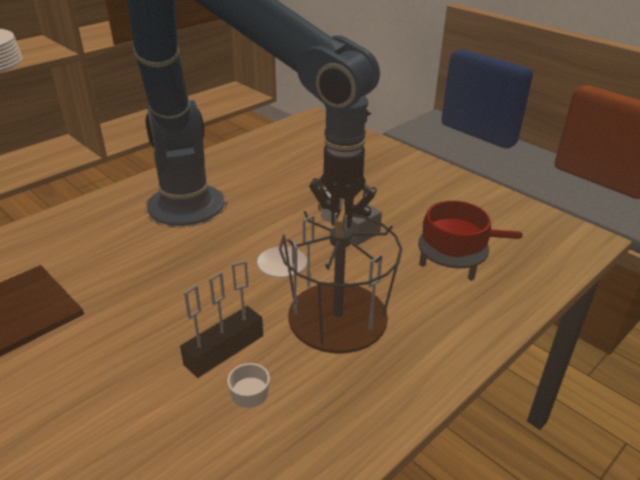

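The gripper is on the knob at scene (340,195), and the width of 0.136 (11.6 mm) fits the 12 mm bar. Now turning it +49.7°.

Call:
play_rows --fingers '[-1, -1, -1, -1, -1, -1, -1, -1, -1, -1, -1, -1, -1, 0, 0, 0, 0, 0, 0, 0]' --pt "0 0 0" --pt "0 0 0" --pt "0 0 0" --pt "0 0 0" --pt "0 0 0" --pt "0 0 0" --pt "0 0 0" --pt "0 0 0" --pt "0 0 0" --pt "0 0 0" --pt "0 0 0" --pt "0 0 0" --pt "0 0 0" --pt "0 0 0" --pt "0 0 0" --pt "0 0 0" --pt "0 0 0" --pt "0 0 -20" --pt "0 0 -50" --pt "0 0 -90" --spin '[-5, -10, -15, -20, -25, -30, -35, -40, -45, -49.7, -49.7, -49.7, -49.7, -49.7, -49.7, -49.7, -49.7, -49.7, -49.7, -49.7]'

```text
t: 4.7
eef_pos: [0.6201, -0.019, 0.33]
orientation: [-0.003, 0.093, 0.996, 0.0]
force: [0.5, -0.5, -0.4]
width: 0.499
```

```bash
python3 - <<'E'
from h import *
st();  go(.5282,-.314,.34,97); go(.5282,-.314,.34,-83)
E
```

```text
t 4.7 pos [ 0.6201 -0.019   0.33  ] psi 79.4 tilt [-0.005  0.001 -1.   ] F [ 0.5 -0.5 -0.4] w 0.499 q [ 0.57  0.44 -0.87  1.5   0.34  1.37  1.06]
slide [  35.9 -306.9   -9.8] spin -17.6
slide [  35.9 -306.9   -9.8] spin 162.4
```

Call:
play_rows --fingers '[-0.06, -0.06, -0.06, -0.06, -0.06, -0.06, -0.06, -0.06, -0.06, -0.06, -0.06, -0.06, -0.06, -0.06]' --pt "3 -25 -10" --pt "6 -55 -10" --pt "10 -87 -10" --pt "14 -119 -10" --pt "18 -151 -10" --pt "22 -183 -10" --pt "26 -215 -10" --pt "29 -247 -10" --pt "32 -275 -10" --pt "34 -292 -10" --pt "36 -302 -10" --pt "36 -306 -10" --pt "36 -306 -10" --pt "36 -306 -10" --spin '[-2, -4, -6, -8, -10, -12, -14, -16, -17.6, -17.6, -17.6, -17.6, -17.6, -17.6]'

```text
t: 5.87
eef_pos: [0.529, -0.3114, 0.3404]
orientation: [-0.002, -0.062, 0.998, 0.001]
force: [0.2, 0.9, 0.4]
width: 0.471
```

```bash
python3 - <<'E'
from h import *
st();  go(.5275,-.3135,.21,97); go(.5275,-.3135,.156,97)
c=snap('top','a1.png');np.savez('a1t.npz',**c)
c=snap('scene','a1s.png',(150,150,400,370),3)
E
```

```text
t 5.87 pos [ 0.529  -0.3114  0.3404] psi 97.1 tilt [-0.004  0.002 -1.   ] F [0.2 0.9 0.4] w 0.471 q [ 1.09  0.43 -0.9   1.5   0.34  1.38  1.87]
slide [  1.2  -2.2 130.4] spin 0.1
slide [  1.   -2.3 184.4] spin 0.1
```

View pics/a1.png

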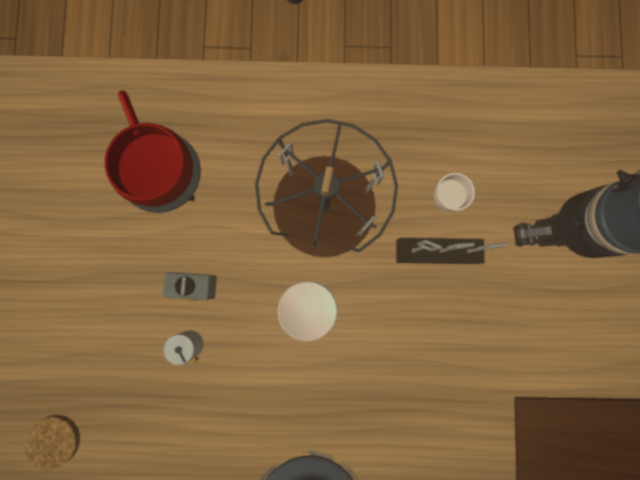

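View pics/a1s.png

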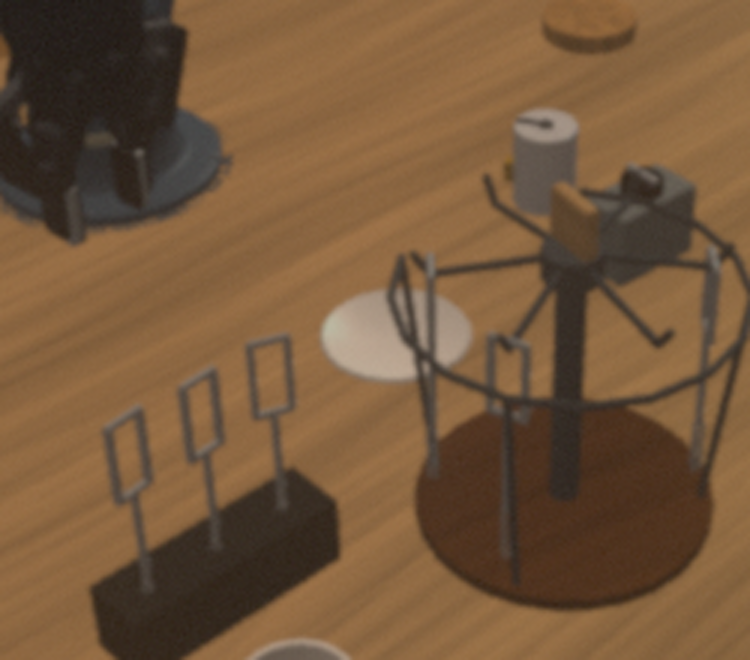

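The near empty hook has come round to top (316,243), and the forks still stand at top (430,246) to (500,245). I'll check the hook's direction and then descend.

```bash
python3 - <<'E'
from h import *
t=np.load('a1t.npz')
cv2.imwrite('pics/a1c.png',cv2.resize(t['color'][110:275,245:410,::-1],None,fx=3.6,fy=3.6,interpolation=cv2.INTER_CUBIC))
w=world(t);r=np.hypot(w[...,0]-.6212,w[...,1]+.0184)
m=(w[...,2]>.264)&(w[...,2]<.276)&(r<.03);p=w[m];print('knobmean',m.sum(),p.mean(0))
u,s,vt=np.linalg.svd(p[:,:2]-p[:,:2].mean(0));print(np.degrees(np.arctan2(vt[0,1],vt[0,0]))%180)
m=(w[...,2]>.188)&(w[...,2]<.245)&(r<.115)&(r>.06);a=np.degrees(np.arctan2(w[...,1]+.0184,w[...,0]-.6212))
for k in range(6):
    c=169.4-60*k; d=(a-c+180)%360-180; q=m&(abs(d)<8); print(round(c,1),q.sum(),np.median(d[q]).round(2) if q.sum() else None)
E
```

```text
knobmean 197 [ 0.62128094 -0.01786418  0.27059468]
169.0110788809839
169.4 101 -0.57
109.4 102 -0.48
49.4 166 -0.05
-10.6 104 0.2
-70.6 162 0.31
-130.6 143 -0.23
```

View pics/a1c.png

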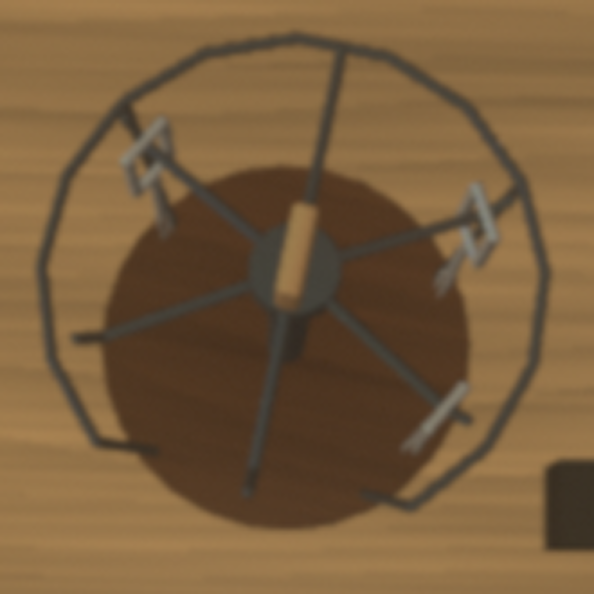

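Call:
play_rows --fingers '[-0.06, -0.06, -0.06, -0.06, -0.06, -0.06, -0.06, -0.06]' --pt "1 -2.2 30" --pt "1 -2.2 65" --pt "1 -2.2 95" --pt "1 -2.2 115" --pt "1 -2.2 130" --pt "1 -2.2 130" --pt "1 -2.2 130" --pt "1 -2.2 130" --spin '[0, 0, 0, 0, 0, 0, 0, 0]'

```text
t: 6.63
eef_pos: [0.529, -0.3125, 0.212]
orientation: [-0.001, -0.063, 0.998, 0.0]
force: [0.9, -0.2, -0.4]
width: 0.469
```

```bash
python3 - <<'E'
from h import *
st();  go(.5275,-.3135,.156,97)
c=snap('scene','a2s.png',(150,220,300,350),5)
E
```

```text
t 6.63 pos [ 0.529  -0.3125  0.212 ] psi 97.2 tilt [-0.002  0.001 -1.   ] F [ 0.9 -0.2 -0.4] w 0.469 q [ 1.07  0.53 -0.85  1.67  0.43  1.15  1.8 ]
slide [ 1.5 -0.8 56. ] spin 0.2
```

View pics/a2s.png

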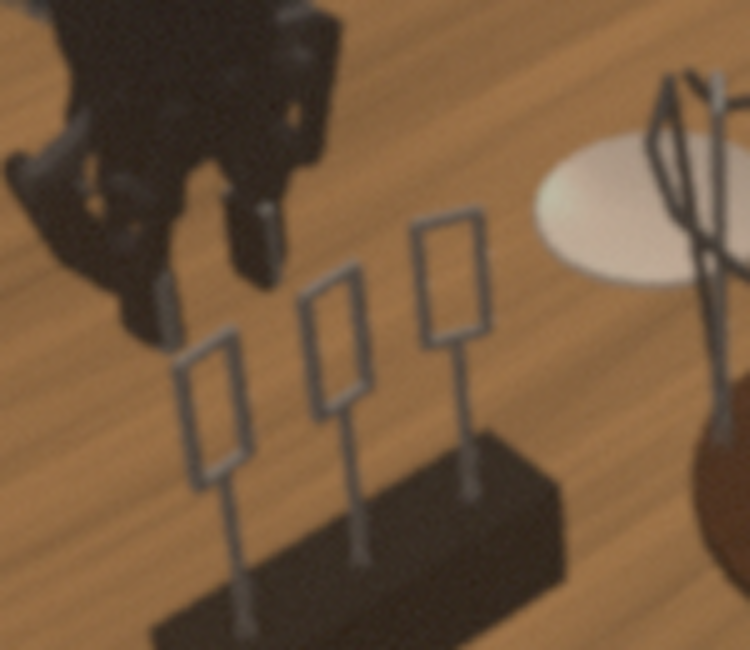

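```bash
python3 - <<'E'
from h import *
s=np.load('scene.npz')
for n,(x,y) in dict(a=(207,345),b=(330,281),c=(446,217)).items(): print(n,ray(s,150+(x+.5)/5-.5,220+(y+.5)/5-.5,.2).round(4))
print((proj(s,[.529,-.3125,.212])-[150,220])*5)
E
```

```text
a [ 0.5325 -0.3182  0.2   ]
b [ 0.5334 -0.2638  0.2   ]
c [ 0.5325 -0.2083  0.2   ]
[[208.74269435 306.32854699]]
```

```bash
python3 - <<'E'
from h import *
s=np.load('scene.npz')
r=lambda x,y,z: ray(s,150+(x+.5)/5-.5,220+(y+.5)/5-.5,z)
print(r(218,315,.214),r(170,345,.214),r(265,285,.214))
E
```

```text
[ 0.53610631 -0.31394987  0.214     ] [ 0.53821293 -0.33592869  0.214     ] [ 0.53369362 -0.29167112  0.214     ]
```

```bash
python3 - <<'E'
from h import *
go(.5295,-.3145,.16,97)
E
```

```text
slide [-0.3 -1.8 52.2] spin 0.2
```

Call:
play_rows --fingers '[-0.06, -0.06, -0.06, -0.06, -0.06, -0.06, -0.06, -1, -1, -1, -1, -1]' --pt "0 -2 0" --pt "0 -2 10" --pt "0 -2 22" --pt "0 -2 34" --pt "0 -2 46" --pt "0 -2 52" --pt "0 -2 52" --pt "0 -2 52" --pt "0 -2 52" --pt "0 -2 52" --pt "0 -2 52" --pt "0 -2 52" --spin '[0, 0, 0, 0, 0, 0, 0, 0, 0, 0, 0, 0]' --squeeze 40

```text
t: 7.68
eef_pos: [0.5293, -0.3148, 0.1605]
orientation: [-0.001, -0.063, 0.998, -0.0]
force: [-0.2, -0.1, 0.0]
width: 0.342
```

```bash
python3 - <<'E'
from h import *
st()
c=snap('scene','a3s.png',(150,220,300,350),5)
E
```

```text
t 7.68 pos [ 0.5293 -0.3148  0.1605] psi 97.2 tilt [-0.001 -0.    -1.   ] F [-0.2 -0.1  0. ] w 0.342 q [ 1.05  0.58 -0.82  1.72  0.48  1.06  1.76]
```

View pics/a3s.png

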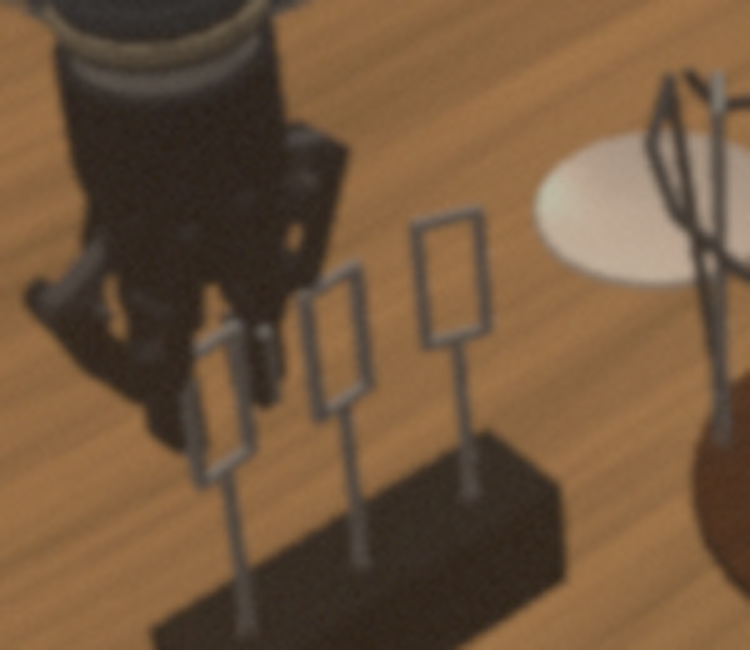

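```bash
python3 - <<'E'
from h import *
c=snap('top','a3t.png',(400,210,550,290),5)
c=snap('scene','a3s2.png',(170,260,240,330),9);st()
E
```

```text
t 7.83 pos [ 0.5292 -0.3148  0.1604] psi 97.2 tilt [-0.002 -0.    -1.   ] F [-0.2  0.2 -0.5] w 0.343 q [ 1.05  0.58 -0.82  1.72  0.48  1.06  1.76]
```

View pics/a3t.png

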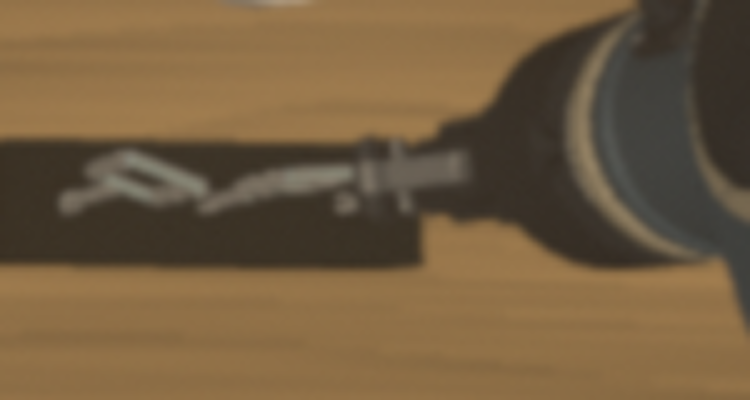

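View pics/a3s2.png

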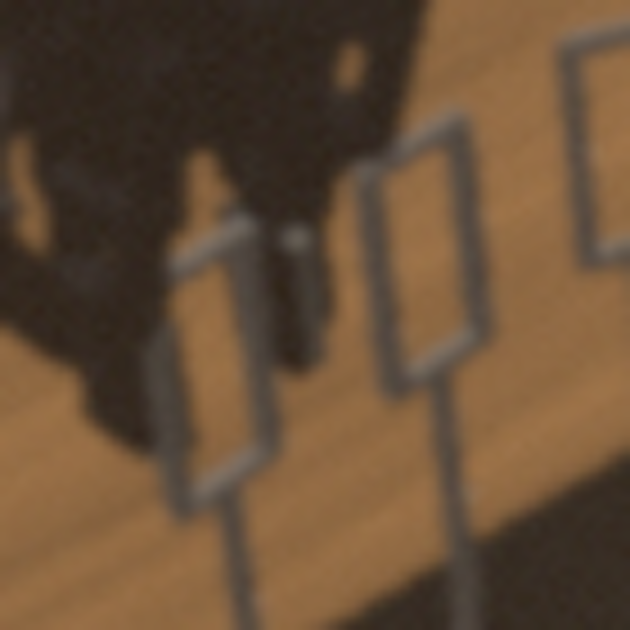

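The fork is clamped at scene zoom (215,350): its left bar is partly behind the finger, and 29 mm fits the 30 mm loop. Lifting.

Call:
play_rows --fingers '[-1, -1, -1, -1, -1, -1, -1, -1, -1, -1]' --pt "0 0 -4" --pt "0 0 -10" --pt "0 0 -18" --pt "0 0 -28" --pt "0 0 -38" --pt "0 0 -48" --pt "0 0 -58" --pt "0 0 -68" --pt "0 0 -75" --pt "0 0 -75" --spin '[0, 0, 0, 0, 0, 0, 0, 0, 0, 0]'

```text
t: 8.67
eef_pos: [0.5303, -0.315, 0.2375]
orientation: [0.001, -0.063, 0.998, -0.001]
force: [0.6, -0.1, -0.8]
width: 0.342
```

```bash
python3 - <<'E'
from h import *
st()
u=np.array([np.cos(np.radians(169.2)),np.sin(np.radians(169.2))]);a=np.array([.6212,-.0184])
for r in(.2,.15,.095): print(r,a+r*u)
print('via'); p=a+.165*u
go(*p,.235,79.2)
c=snap('scene','a4s.png',(150,180,350,350),4)
c=snap('top','a4t.png')
E
```

```text
t 8.67 pos [ 0.5303 -0.315   0.2375] psi 97.2 tilt [ 0.001 -0.002 -1.   ] F [ 0.6 -0.1 -0.8] w 0.342 q [ 1.08  0.5  -0.86  1.64  0.41  1.19  1.82]
0.2 [0.42474255 0.01907626]
0.15 [0.47385691 0.0097072 ]
0.095 [ 0.52788271 -0.00059878]
via
slide [ 29.7 333.8   1.9] spin 18.0
```

View pics/a4s.png

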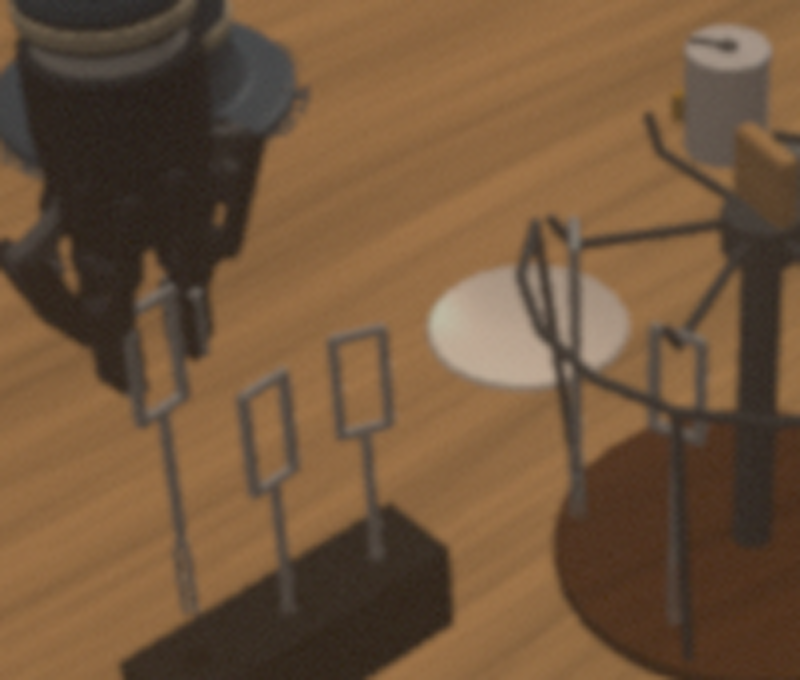

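Call:
play_rows --fingers '[-1, -1, -1, -1, -1, -1, -1, -1, -1, -1, -1, -1, -1, -1, -1, -1, -1, -1, -1, -1]' --pt "12 1 0" --pt "30 4 0" --pt "50 6 0" --pt "66 8 0" --pt "74 14 0" --pt "72 30 0" --pt "69 55 0" --pt "65 82 0" --pt "61 109 0" --pt "58 136 0" --pt "54 163 0" --pt "50 190 0" --pt "46 217 0" --pt "43 244 0" --pt "39 271 0" --pt "35 298 0" --pt "32 318 0" --pt "30 330 0" --pt "30 334 0" --pt "30 334 0" --spin '[0, 0, 0, 0, 0, 0, 1, 3, 5, 7, 9, 11, 13, 15, 17, 18, 18, 18, 18, 18]'

```text
t: 10.43
eef_pos: [0.4573, 0.015, 0.2356]
orientation: [-0.001, 0.092, 0.996, -0.0]
force: [-1.3, -0.7, -0.5]
width: 0.344
```

```bash
python3 - <<'E'
from h import *
st()
u=np.array([np.cos(np.radians(169.2)),np.sin(np.radians(169.2))]);a=np.array([.6212,-.0184])
p=a+.15*u; go(*p,.2085,79.2);p=a+.096*u; go(*p,.2085,79.2)
c=snap('scene','a5s.png',(220,120,420,290),4)
c=snap('top','a5t.png',(225,110,425,275),4)
E
```

```text
t 10.43 pos [0.4573 0.015  0.2356] psi 79.4 tilt [-0.002 -0.    -1.   ] F [-1.3 -0.7 -0.5] w 0.344 q [ 0.76  0.23 -1.01  1.98  0.22  1.05  1.04]
slide [-17.3  -2.1  27.1] spin 0.2
slide [-71.3  -2.3  27. ] spin 0.2
```

View pics/a5s.png

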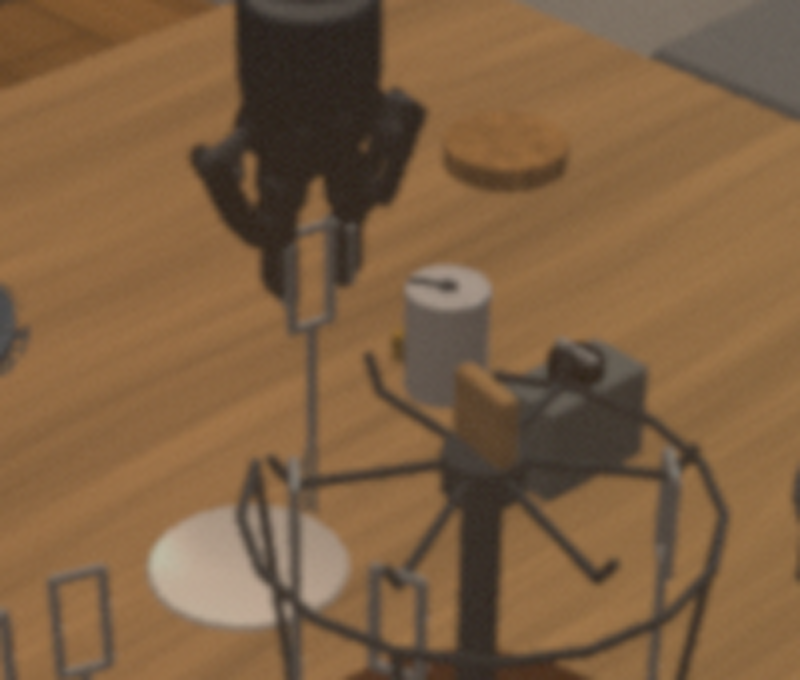

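View pics/a5t.png

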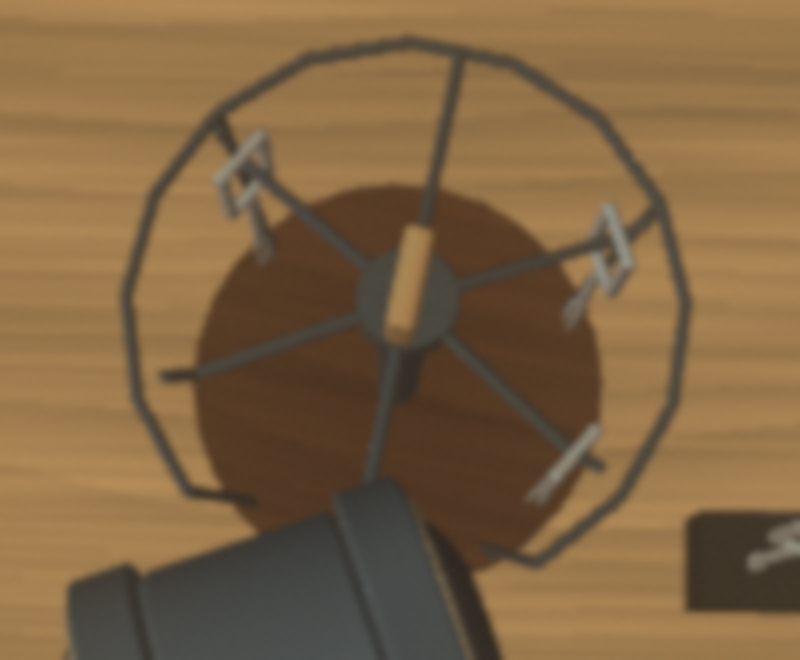

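The fork is in front of the opening, leaning about 5–8° in the grip, with its loop at scene zoom (310,275). I'll squeeze harder and move in slowly over the tip.

Call:
play_rows --fingers '[-1, -1, -1, -1, -1, -1, -1, -1, -1, -1, -1, -1, -1, -1]' --pt "0 -1 5" --pt "-3 -2 15" --pt "-8 -2 25" --pt "-13 -2 27" --pt "-18 -2 27" --pt "-25 -2 27" --pt "-32 -2 27" --pt "-39 -2 27" --pt "-46 -2 27" --pt "-53 -2 27" --pt "-60 -2 27" --pt "-67 -2 27" --pt "-71 -2 27" --pt "-71 -2 27" --spin '[0, 0, 0, 0, 0, 0, 0, 0, 0, 0, 0, 0, 0, 0]' --squeeze 80

```text
t: 11.7
eef_pos: [0.5278, -0.003, 0.2082]
orientation: [-0.001, 0.095, 0.996, -0.0]
force: [0.0, -0.6, -0.8]
width: 0.333
```

```bash
python3 - <<'E'
from h import *
st()
u=np.array([np.cos(np.radians(169.2)),np.sin(np.radians(169.2))]);a=np.array([.6212,-.0184])
p=a+.095*u; go(*p,.18,79.2)
c=snap('scene','a6s.png',(270,150,400,270),6)
E
```

```text
t 11.7 pos [ 0.5278 -0.003   0.2082] psi 79.2 tilt [-0.002 -0.    -1.   ] F [ 0.  -0.6 -0.8] w 0.333 q [ 0.66  0.4  -0.93  1.87  0.36  1.06  0.97]
slide [ 0.3  2.3 28.2] spin -0.0
```

View pics/a6s.png

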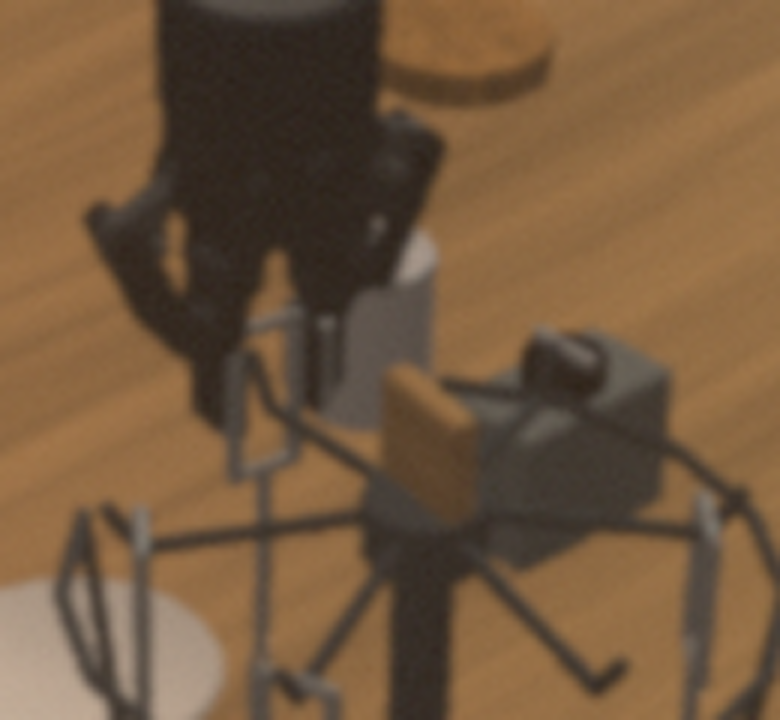

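The hook tip at zoom (250,355) lies inside the loop, between its bars at x ≈ 235 and 295. Lowering and releasing.

Call:
play_rows --fingers '[-1, -1, -1, -1, -1, -1, -1, -1, -0.2, -0.1, -0.1, -0.1, -0.1, -0.1]' --pt "0 2 3" --pt "0 2 8" --pt "0 2 13" --pt "0 2 18" --pt "0 2 23" --pt "0 2 28" --pt "0 2 29" --pt "0 2 29" --pt "0 2 29" --pt "0 2 29" --pt "0 2 29" --pt "0 2 29" --pt "0 2 29" --pt "0 2 29" --spin '[0, 0, 0, 0, 0, 0, 0, 0, 0, 0, 0, 0, 0, 0]'

```text
t: 12.92
eef_pos: [0.5271, -0.0007, 0.1789]
orientation: [-0.001, 0.094, 0.996, -0.0]
force: [-0.4, 0.6, -0.1]
width: 0.449
```

```bash
python3 - <<'E'
from h import *
st()
c=snap('scene','a7s.png',(270,150,400,270),6)
E
```

```text
t 12.92 pos [ 0.5271 -0.0007  0.1789] psi 79.2 tilt [-0.003 -0.    -1.   ] F [-0.4  0.6 -0.1] w 0.449 q [ 0.63  0.43 -0.91  1.9   0.4   1.    0.93]
```

View pics/a7s.png

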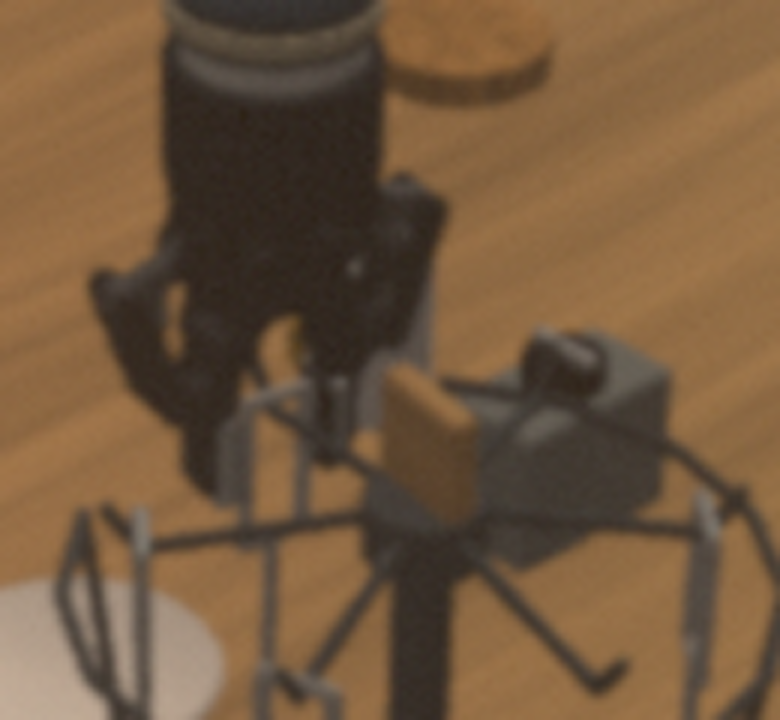

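Call:
play_rows --fingers '[-0.1, -0.1, -0.1, -0.1, -0.1, -0.1, -0.1, -0.1]' --pt "0 0 -8" --pt "0 0 -20" --pt "0 0 -40" --pt "0 0 -65" --pt "0 0 -95" --pt "0 0 -125" --pt "0 0 -150" --pt "0 0 -155" --spin '[0, 0, 0, 0, 0, 0, 0, 0]'

```text
t: 13.63
eef_pos: [0.5298, 0.0005, 0.3399]
orientation: [0.003, 0.094, 0.996, 0.0]
force: [0.0, -0.5, 0.1]
width: 0.45
```

```bash
python3 - <<'E'
from h import *
st();go(.6212,-.0184,.24,79.2)
c=snap('scene','a8s.png',(250,150,410,360),3.7)
E
```

```text
t 13.63 pos [5.298e-01 5.000e-04 3.399e-01] psi 79.2 tilt [ 0.007 -0.001 -1.   ] F [ 0.  -0.5  0.1] w 0.45 q [ 0.73  0.27 -0.99  1.69  0.24  1.3   1.08]
slide [-92.7  -1.5 100.5] spin -0.0
```

View pics/a8s.png

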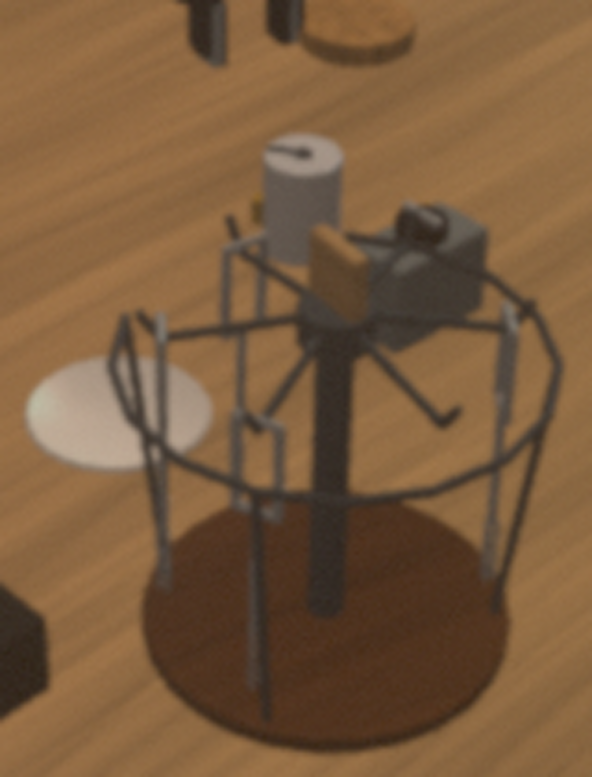

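The first fork hangs on its hook at zoom (240,245). Next, grip the knob and turn it +60°.

Call:
play_rows --fingers '[0, 0, 0, 0, 0, 0, 0, 0, 0, -1, -1, -1, -1, -1, -1, -1, -1]' --pt "-25 0 0" --pt "-55 -1 0" --pt "-80 -1 0" --pt "-92 -1.5 5" --pt "-92.5 -1.5 30" --pt "-92.5 -1.5 60" --pt "-92.5 -1.5 85" --pt "-92.5 -1.5 99" --pt "-92.5 -1.5 99" --pt "-92.5 -1.5 99" --pt "-92.5 -1.5 99" --pt "-92.5 -1.5 99" --pt "-92.5 -1.5 99" --pt "-92.5 -1.5 99" --pt "-92.5 -1.5 99" --pt "-92.5 -1.5 99" --pt "-92.5 -1.5 99" --spin '[0, 0, 0, 0, 0, 0, 0, 0, 0, 0, 0, 0, 0, 0, 0, 0, 0]' --squeeze 30

```text
t: 15.1
eef_pos: [0.621, -0.0195, 0.242]
orientation: [0.004, 0.095, 0.995, -0.001]
force: [-2.6, -3.0, 6.7]
width: 0.137
```

```bash
python3 - <<'E'
from h import *
st()
E
```

```text
t 15.1 pos [ 0.621  -0.0195  0.242 ] psi 79.1 tilt [ 0.007 -0.003 -1.   ] F [-2.6 -3.   6.7] w 0.137 q [ 0.59  0.52 -0.89  1.62  0.43  1.2   0.98]
```

Call:
play_rows --fingers '[-1, -1, -1, -1, -1, -1, -1, -1, -1, -1, -1, -1, -1, -1, -1, 0, 0, 0, 0, 0]' --pt "0 0 0" --pt "0 0 0" --pt "0 0 0" --pt "0 0 0" --pt "0 0 0" --pt "0 0 0" --pt "0 0 0" --pt "0 0 0" --pt "0 0 0" --pt "0 0 0" --pt "0 0 0" --pt "0 0 0" --pt "0 0 0" --pt "0 0 0" --pt "0 0 0" --pt "0 0 0" --pt "0 0 0" --pt "0 0 0" --pt "0 0 0" --pt "0 0 -15" --spin '[-3, -8, -13, -18, -23, -28, -33, -38, -43, -48, -53, -57, -60.2, -60.2, -60.2, -60.2, -60.2, -60.2, -60.2, -60.2]'

```text
t: 16.77
eef_pos: [0.6194, -0.0197, 0.255]
orientation: [0.0, -0.418, 0.909, -0.002]
force: [-0.2, -0.3, -0.5]
width: 0.5
```

```bash
python3 - <<'E'
from h import *
st(); go(.5275,-.258,.34,96);go(.621,-.0195,.34,96)
E
```

```text
t 16.77 pos [ 0.6194 -0.0197  0.255 ] psi 139.4 tilt [ 0.002 -0.003 -1.   ] F [-0.2 -0.3 -0.5] w 0.5 q [ 0.72  0.61 -1.14  1.6   0.57  1.3   1.92]
slide [240.7 -85.8 -84.5] spin 43.4
slide [ -1.2  -1.4 -85. ] spin 43.4
```

Call:
play_rows --fingers '[-0.06, -0.06, -0.06, -0.06, -0.06, -0.06, -0.06, -0.06, -0.06, -0.06, -0.06, -0.06, -0.06, -0.06, -0.06]' --pt "0 0 -35" --pt "0 0 -70" --pt "10 -4 -85" --pt "35 -13 -85" --pt "65 -24 -85" --pt "95 -35 -85" --pt "125 -46 -85" --pt "155 -57 -85" --pt "185 -68 -85" --pt "210 -77 -85" --pt "228 -84 -85" --pt "236 -87 -85" --pt "239 -88 -85" --pt "239 -88 -85" --pt "239 -88 -85" --spin '[0, 0, 3, 8, 13, 18, 23, 28, 33, 38, 43, 43.4, 43.4, 43.4, 43.4]'

```text
t: 18.02
eef_pos: [0.5309, -0.2563, 0.3409]
orientation: [0.001, -0.054, 0.999, -0.001]
force: [-0.3, 0.6, 0.1]
width: 0.47
```

```bash
python3 - <<'E'
from h import *
st();  go(.530,-.2585,.21,96);  go(.530,-.2585,.16,96)
c=snap('top','b1.png',(245,110,410,275),3.6);np.savez('b1t.npz',**c)
t=c
w=world(t);r=np.hypot(w[...,0]-.6212,w[...,1]+.0184)
m=(w[...,2]>.264)&(w[...,2]<.276)&(r<.03);p=w[m];print('knobmean',m.sum(),p.mean(0))
u,s,vt=np.linalg.svd(p[:,:2]-p[:,:2].mean(0));print(np.degrees(np.arctan2(vt[0,1],vt[0,0]))%180)
m=(w[...,2]>.188)&(w[...,2]<.245)&(r<.115)&(r>.06);a=np.degrees(np.arctan2(w[...,1]+.0184,w[...,0]-.6212))
for k in range(6):
    c=169.4-60*k; d=(a-c+180)%360-180; q=m&(abs(d)<8); print(round(c,1),q.sum(),np.median(d[q]).round(2) if q.sum() else None)
print('can',can_reg(t))
E
```

```text
t 18.02 pos [ 0.5309 -0.2563  0.3409] psi 96.2 tilt [ 0.003 -0.002 -1.   ] F [-0.3  0.6  0.1] w 0.47 q [ 1.13  0.43 -1.04  1.55  0.37  1.37  1.73]
slide [  1.5  -1.8 130.9] spin 0.2
slide [  1.7  -1.7 180.9] spin 0.2
knobmean 204 [ 0.62110482 -0.01794541  0.27035437]
49.3965401676661
169.4 100 -0.55
109.4 151 -0.36
49.4 109 -0.1
-10.6 165 0.22
-70.6 159 0.26
-130.6 144 -0.09
can (array([0.32685368, 0.25674789, 0.02819619]), np.float64(0.0005011378615468378), np.float64(-157.63060497955854), 53)
```

View pics/b1.png

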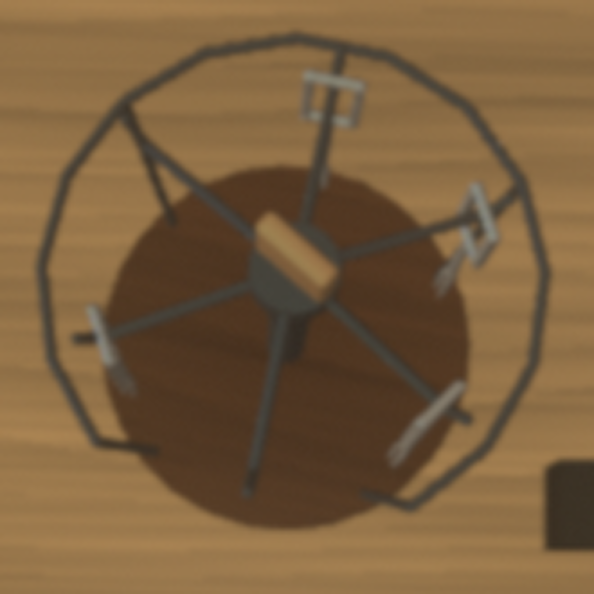

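An empty hook faces the opening again at zoom (250,480), and the newly hung fork moved with the rotor to (430,425). Descending on the middle fork.

Call:
play_rows --fingers '[-0.1, -0.1, -0.1, -0.1, -0.1, -0.1, -0.1, -0.1]' --pt "1 -1.7 30" --pt "1.5 -1.7 65" --pt "1.5 -1.7 95" --pt "1.5 -1.7 115" --pt "1.5 -1.7 128" --pt "1.5 -1.7 128" --pt "1.5 -1.7 128" --pt "1.5 -1.7 128" --spin '[0, 0, 0, 0, 0, 0, 0, 0]'

```text
t: 18.73
eef_pos: [0.5315, -0.2577, 0.2146]
orientation: [0.003, -0.055, 0.999, -0.002]
force: [1.1, 0.9, 0.5]
width: 0.448
```

```bash
python3 - <<'E'
from h import *
st();  go(.530,-.2585,.16,96)
c=snap('scene','b2s.png',(150,220,300,350),5)
E
```

```text
t 18.73 pos [ 0.5315 -0.2577  0.2146] psi 96.3 tilt [ 0.006 -0.003 -1.   ] F [1.1 0.9 0.5] w 0.448 q [ 1.09  0.52 -0.98  1.73  0.48  1.14  1.64]
slide [ 1.8 -0.5 54.6] spin 0.3
```

View pics/b2s.png

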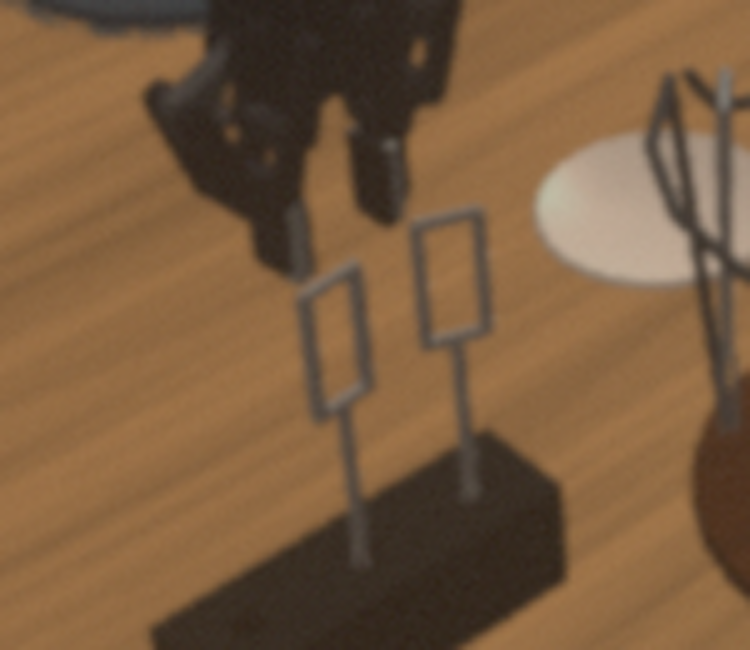

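Call:
play_rows --fingers '[-0.1, -0.1, -0.1, -0.1, -0.1, -0.1, -0.1, -1, -1, -1, -1, -1, -1]' --pt "1 -2.5 0" --pt "1 -2.5 10" --pt "1 -2.5 22" --pt "1 -2.5 34" --pt "1 -2.5 46" --pt "1 -2.5 54.5" --pt "1 -2.5 54.5" --pt "1 -2.5 54.5" --pt "1 -2.5 54.5" --pt "1 -2.5 54.5" --pt "1 -2.5 54.5" --pt "1 -2.5 54.5" --pt "1 -2.5 54.5" --spin '[0, 0, 0, 0, 0, 0, 0, 0, 0, 0, 0, 0, 0]' --squeeze 80

```text
t: 19.87
eef_pos: [0.5312, -0.2607, 0.1606]
orientation: [0.003, -0.054, 0.999, -0.002]
force: [-0.6, 0.7, -0.4]
width: 0.339
```

```bash
python3 - <<'E'
from h import *
st()
c=snap('scene','b3s.png',(150,220,300,350),5)
E
```

```text
t 19.87 pos [ 0.5312 -0.2607  0.1606] psi 96.2 tilt [ 0.007 -0.004 -1.   ] F [-0.6  0.7 -0.4] w 0.339 q [ 1.06  0.58 -0.94  1.78  0.54  1.05  1.6 ]
```

View pics/b3s.png

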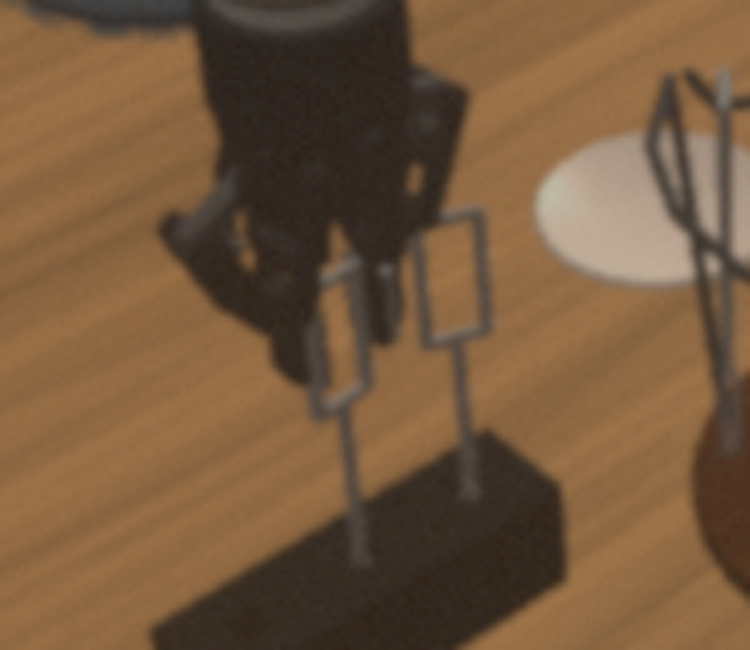

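Gripped cleanly: the loop at zoom (340,340) did not move. Lifting and carrying it to the opening.

Call:
play_rows --fingers '[-1, -1, -1, -1, -1, -1, -1, -1, -1, -1, -1, -1, -1, -1]' --pt "0 0 -4" --pt "0 0 -12" --pt "0 0 -24" --pt "0 0 -38" --pt "0 0 -52" --pt "0 0 -66" --pt "0 0 -75" --pt "4 0 -77" --pt "14 2 -77" --pt "30 4 -77" --pt "48 6 -77" --pt "64 7 -77" --pt "75 8 -77" --pt "75 8 -77" --spin '[0, 0, 0, 0, 0, 0, 0, 0, 0, 0, 0, 0, 0, 0]'

```text
t: 21.08
eef_pos: [0.4516, -0.2611, 0.2358]
orientation: [0.001, -0.053, 0.999, -0.002]
force: [-0.2, 0.0, -1.3]
width: 0.331
```

```bash
python3 - <<'E'
from h import *
st();go(.459,.0125,.237,79.2)
E
```

```text
t 21.08 pos [ 0.4516 -0.2611  0.2358] psi 96.1 tilt [ 0.002 -0.004 -1.   ] F [-0.2  0.  -1.3] w 0.331 q [ 1.28  0.39 -1.06  1.85  0.38  1.12  1.76]
slide [-36.5 271.2  -2.4] spin 16.9
```

Call:
play_rows --fingers '[-1, -1, -1, -1, -1, -1, -1, -1, -1, -1, -1, -1, -1, -1, -1]' --pt "-1 8 0" --pt "-3 24 0" --pt "-6 46 0" --pt "-9 70 0" --pt "-13 95 0" --pt "-16 120 0" --pt "-20 145 0" --pt "-23 170 0" --pt "-26 195 0" --pt "-30 220 0" --pt "-33 243 0" --pt "-35 260 0" --pt "-36 269 0" --pt "-36.5 271 0" --pt "-36.5 271 0" --spin '[0, 1, 3, 5, 7, 9, 11, 13, 15, 16.5, 17, 17, 17, 17, 17]'

```text
t: 22.33
eef_pos: [0.459, 0.0127, 0.2345]
orientation: [0.001, 0.094, 0.996, -0.002]
force: [-0.5, -1.1, -0.8]
width: 0.332
```

```bash
python3 - <<'E'
from h import *
st()
u=np.array([np.cos(np.radians(169.3)),np.sin(np.radians(169.3))]);a=np.array([.6212,-.0184])
p=a+.15*u; go(*p,.2085,79.3);p=a+.096*u; go(*p,.2085,79.3)
c=snap('scene','b5s.png',(220,120,420,290),4)
E
```

```text
t 22.33 pos [0.459  0.0127 0.2345] psi 79.2 tilt [ 0.001 -0.004 -1.   ] F [-0.5 -1.1 -0.8] w 0.332 q [ 0.83  0.26 -1.1   1.98  0.28  1.06  0.99]
slide [-15.1  -0.3  26. ] spin -0.1
slide [-69.1  -0.2  26.1] spin -0.1
```

View pics/b5s.png

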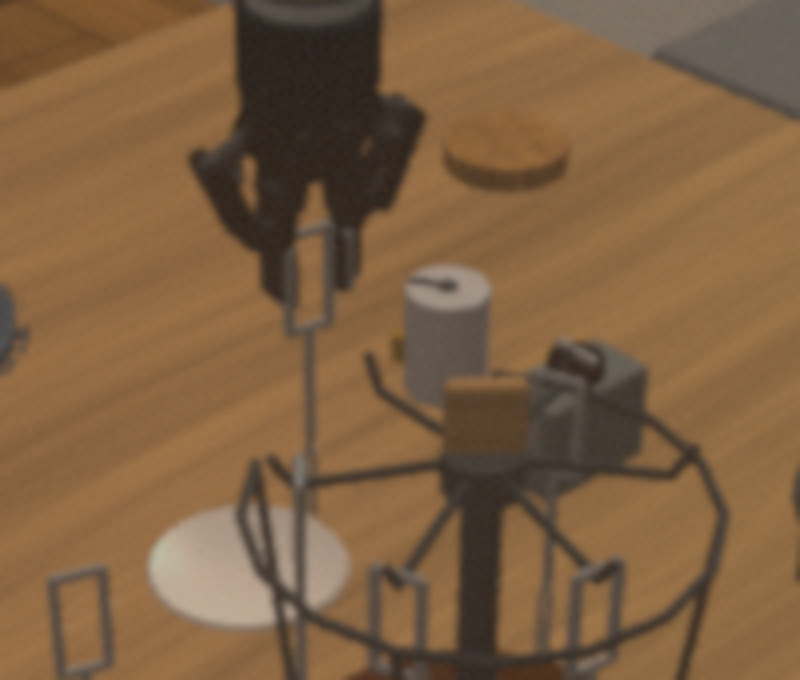

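The fork is upright at zoom (310,280), ready in front of the hook.

Call:
play_rows --fingers '[-1, -1, -1, -1, -1, -1, -1, -1, -1, -1, -1, -1, -1, -1]' --pt "0 0 5" --pt "-2 0 15" --pt "-7 0 24" --pt "-12 0 26" --pt "-18 0 26" --pt "-25 0 26" --pt "-32 0 26" --pt "-39 0 26" --pt "-46 0 26" --pt "-53 0 26" --pt "-60 0 26" --pt "-67 0 26" --pt "-69 0 26" --pt "-69 0 26" --spin '[0, 0, 0, 0, 0, 0, 0, 0, 0, 0, 0, 0, 0, 0]'

```text
t: 23.55
eef_pos: [0.5274, -0.0015, 0.2085]
orientation: [0.001, 0.095, 0.995, -0.002]
force: [-0.1, 0.3, -1.7]
width: 0.334
```

```bash
python3 - <<'E'
from h import *
st()
u=np.array([np.cos(np.radians(169.3)),np.sin(np.radians(169.3))]);a=np.array([.6212,-.0184])
p=a+.095*u; go(*p,.179,79.3)
c=snap('scene','b6s.png',(270,150,400,270),6)
E
```

```text
t 23.55 pos [ 0.5274 -0.0015  0.2085] psi 79.1 tilt [ 0.001 -0.004 -1.   ] F [-0.1  0.3 -1.7] w 0.334 q [ 0.71  0.42 -1.01  1.87  0.41  1.07  0.92]
slide [-0.2  0.9 29.5] spin -0.2
```

View pics/b6s.png

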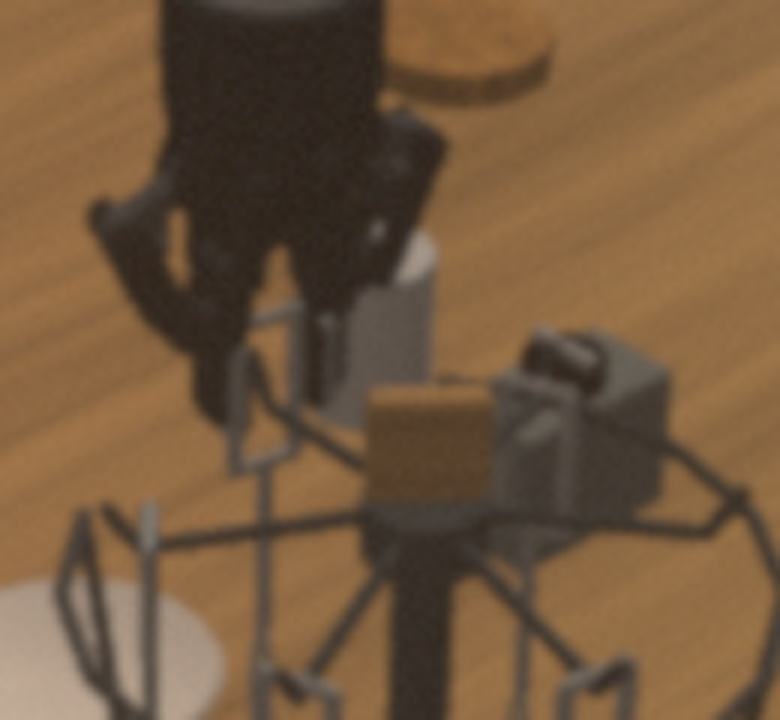

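The hook tip at zoom (253,355) is inside the loop again. Lower, release and rise.

Call:
play_rows --fingers '[-1, -1, -1, -1, -1, -1, -1, -1, -0.2, -0.1, -0.1, -0.1, -0.1, -0.1, -0.1, -0.1, -0.1, -0.1]' --pt "0 1 3" --pt "0 1 8" --pt "0 1 13" --pt "0 1 18" --pt "0 1 23" --pt "0 1 28" --pt "0 1 29.5" --pt "0 1 29.5" --pt "0 1 29.5" --pt "0 1 29.5" --pt "0 1 29.5" --pt "0 1 29.5" --pt "0 1 29.5" --pt "0 1 29.5" --pt "0 1 20" --pt "0 1 0" --pt "0 1 -30" --pt "0 1 -60" --spin '[0, 0, 0, 0, 0, 0, 0, 0, 0, 0, 0, 0, 0, 0, 0, 0, 0, 0]'

```text
t: 25.1
eef_pos: [0.5264, 0.0001, 0.2696]
orientation: [-0.0, 0.095, 0.996, -0.002]
force: [0.4, -0.4, 0.6]
width: 0.449
```

```bash
python3 - <<'E'
from h import *
st();go(.6212,-.0184,.34,-40.6)
c=snap('scene','b7s.png',(250,150,410,360),3.7)
E
```

```text
t 25.1 pos [5.264e-01 1.000e-04 2.696e-01] psi 79.1 tilt [-0.001 -0.004 -1.   ] F [ 0.4 -0.4  0.6] w 0.449 q [ 0.75  0.36 -1.05  1.79  0.34  1.19  0.98]
slide [-96.6  -0.5 -70.4] spin 119.7
```

View pics/b7s.png

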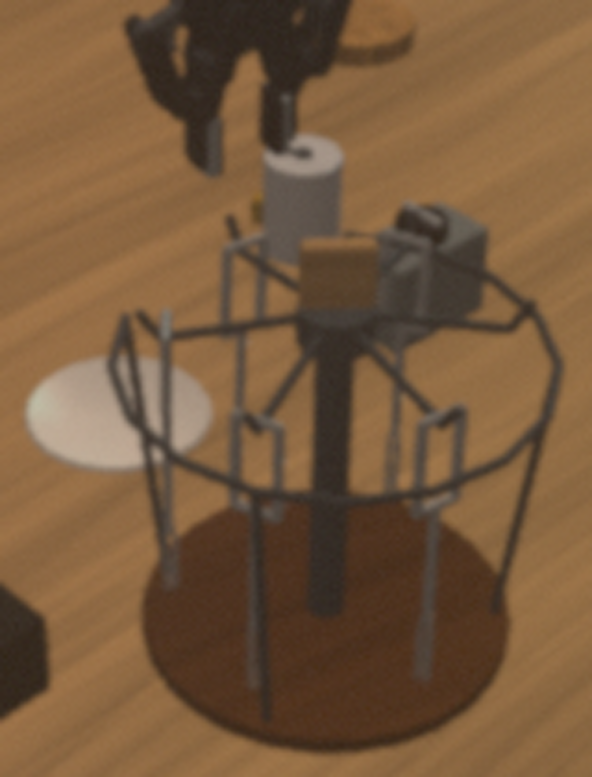

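The second fork hangs at zoom (240,245), and one empty hook remains at (520,315). Moving to the knob with the tool turned back so I can turn +120° in one go.

Call:
play_rows --fingers '[0, 0, 0, 0, 0, 0, 0, 0, 0, 0, 0, 0, 0, 0, 0, 0, 0, 0, 0, 0]' --pt "0 0 -30" --pt "0 0 -60" --pt "-3 0 -70" --pt "-10 0 -70" --pt "-17 0 -70" --pt "-24 0 -70" --pt "-31 0 -70" --pt "-38 0 -70" --pt "-45 0 -70" --pt "-52 0 -70" --pt "-59 0 -70" --pt "-66 0 -70" --pt "-73 0 -70" --pt "-80 0 -70" --pt "-87 -0.5 -70" --pt "-92 -0.5 -70" --pt "-96 -0.5 -70" --pt "-96.5 -0.5 -70" --pt "-96.5 -0.5 -70" --pt "-96.5 -0.5 -70" --spin '[0, 7, 14, 21, 28, 35, 42, 49, 56, 63, 70, 77, 84, 91, 98, 105, 112, 119.7, 119.7, 119.7]'

```text
t: 26.82
eef_pos: [0.624, -0.0166, 0.3475]
orientation: [0.004, 0.908, 0.419, 0.004]
force: [-0.4, -0.5, -0.2]
width: 0.497
```

```bash
python3 - <<'E'
from h import *
st();go(.6212,-.0184,.241,-40.6)
E
```

```text
t 26.82 pos [ 0.624  -0.0166  0.3475] psi -40.4 tilt [ 0.011 -0.004 -1.   ] F [-0.4 -0.5 -0.2] w 0.497 q [ 0.4   0.37 -0.61  1.48  0.22  1.35 -0.93]
slide [ -3.6  -2.1 106.4] spin 0.2
```

Call:
play_rows --fingers '[0, 0, 0, 0, 0, 0, 0, -1, -1, -1, -1, -1, -1, -1]' --pt "-3.5 -2 0" --pt "-3.5 -2 20" --pt "-3.5 -2 50" --pt "-3.5 -2 80" --pt "-3.5 -2 98" --pt "-3.5 -2 106" --pt "-3.5 -2 106" --pt "-3.5 -2 106" --pt "-3.5 -2 106" --pt "-3.5 -2 106" --pt "-3.5 -2 106" --pt "-3.5 -2 106" --pt "-3.5 -2 106" --pt "-3.5 -2 106" --spin '[0, 0, 0, 0, 0, 0, 0, 0, 0, 0, 0, 0, 0, 0]' --squeeze 30

```text
t: 27.98
eef_pos: [0.6229, -0.0187, 0.2435]
orientation: [0.005, 0.908, 0.419, 0.006]
force: [2.7, -1.3, 6.0]
width: 0.127
```

```bash
python3 - <<'E'
from h import *
st()
E
```

```text
t 27.98 pos [ 0.6229 -0.0187  0.2435] psi -40.4 tilt [ 0.015 -0.004 -1.   ] F [ 2.7 -1.3  6. ] w 0.127 q [ 0.39  0.43 -0.59  1.64  0.27  1.14 -0.97]
```

Call:
play_rows --fingers '[-1, -1, -1, -1, -1, -1, -1, -1, -1, -1, -1, -1, -1, -1, -1, -1, -1, -1, -1, -1]' --pt "0 0 0" --pt "0 0 0" --pt "0 0 0" --pt "0 0 0" --pt "0 0 0" --pt "0 0 0" --pt "0 0 0" --pt "0 0 0" --pt "0 0 0" --pt "0 0 0" --pt "0 0 0" --pt "0 0 0" --pt "0 0 0" --pt "0 0 0" --pt "0 0 0" --pt "0 0 0" --pt "0 0 0" --pt "0 0 0" --pt "0 0 0" --pt "0 0 0" --spin '[-3, -8, -14, -20, -26, -32, -38, -44, -50, -56, -62, -68, -74, -80, -86, -92, -98, -104, -108, -110]'

```text
t: 29.65
eef_pos: [0.6207, -0.0192, 0.2435]
orientation: [0.005, 0.176, 0.984, -0.002]
force: [-6.4, -2.6, 4.5]
width: 0.133
```

```bash
python3 - <<'E'
from h import *
st();go(.6212,-.0184,.2435,79.6)
E
```

```text
t 29.65 pos [ 0.6207 -0.0192  0.2435] psi 69.7 tilt [ 0.01  -0.006 -1.   ] F [-6.4 -2.6  4.5] w 0.133 q [ 0.66  0.56 -1.02  1.62  0.51  1.24  0.75]
slide [-0.2  1.  -0. ] spin -9.9
```

Call:
play_rows --fingers '[-1, -1, -1, -1, -1, 0, 0, 0, 0, 0, 0, 0, 0, 0]' --pt "0 0 0" --pt "0 0 0" --pt "0 0 0" --pt "0 0 0" --pt "0 0 0" --pt "0 0 0" --pt "0 0 0" --pt "0 0 0" --pt "0 0 0" --pt "0 0 -10" --pt "0 0 -30" --pt "0 0 -60" --pt "0 0 -90" --pt "0 0 -97" --spin '[-4, -8, -9.8, -9.8, -9.8, -9.8, -9.8, -9.8, -9.8, -9.8, -9.8, -9.8, -9.8, -9.8]'

```text
t: 30.82
eef_pos: [0.6215, -0.0171, 0.3465]
orientation: [0.009, 0.091, 0.996, -0.002]
force: [0.4, 1.0, -0.2]
width: 0.502
```

```bash
python3 - <<'E'
from h import *
st();go(.53,-.2035,.34,67.5)
E
```

```text
t 30.82 pos [ 0.6215 -0.0171  0.3465] psi 79.5 tilt [ 0.018 -0.005 -1.   ] F [ 0.4  1.  -0.2] w 0.502 q [ 0.7   0.51 -1.11  1.48  0.47  1.42  0.96]
slide [  56.1 -199.9    5.7] spin 12.0
```

Call:
play_rows --fingers '[0, 0, 0, 0, 0, 0, 0, 0, 0, 0, 0, 0]' --pt "4 -15 0" --pt "11 -40 0" --pt "20 -70 0" --pt "28 -100 0" --pt "36 -130 0" --pt "44 -158 0" --pt "51 -182 0" --pt "55 -196 0" --pt "56 -200 0" --pt "56 -200 0" --pt "56 -200 0" --pt "56 -200 0" --spin '[1, 3, 5, 7, 9, 11, 12, 12, 12, 12, 12, 12]'

```text
t: 31.82
eef_pos: [0.5306, -0.2016, 0.3461]
orientation: [0.01, 0.193, 0.981, -0.0]
force: [-0.6, 0.2, 0.6]
width: 0.494
```

```bash
python3 - <<'E'
from h import *
st();  go(.531,-.2045,.214,67.5)
t=snap('top','c1.png',(245,110,410,275),3.6)
w=world(t);r=np.hypot(w[...,0]-.6212,w[...,1]+.0184)
m=(w[...,2]>.264)&(w[...,2]<.276)&(r<.03);p=w[m]
u,s,vt=np.linalg.svd(p[:,:2]-p[:,:2].mean(0));print(p.mean(0),np.degrees(np.arctan2(vt[0,1],vt[0,0]))%180)
m=(w[...,2]>.188)&(w[...,2]<.245)&(r<.115)&(r>.06);a=np.degrees(np.arctan2(w[...,1]+.0184,w[...,0]-.6212))
for k in range(6):
    c=169.4-60*k; d=(a-c+180)%360-180; q=m&(abs(d)<8); print(round(c,1),q.sum(),np.median(d[q]).round(2) if q.sum() else None)
E
```

```text
t 31.82 pos [ 0.5306 -0.2016  0.3461] psi 67.7 tilt [ 0.019 -0.004 -1.   ] F [-0.6  0.2  0.6] w 0.494 q [ 1.12  0.39 -1.12  1.6   0.36  1.35  1.14]
slide [  1.1  -3.  132.1] spin 0.2
[ 0.62084605 -0.01781505  0.27066946] 169.5728957400937
169.4 100 -0.38
109.4 152 -0.28
49.4 167 0.06
-10.6 164 0.45
-70.6 156 0.46
-130.6 141 -0.07
```

View pics/c1.png

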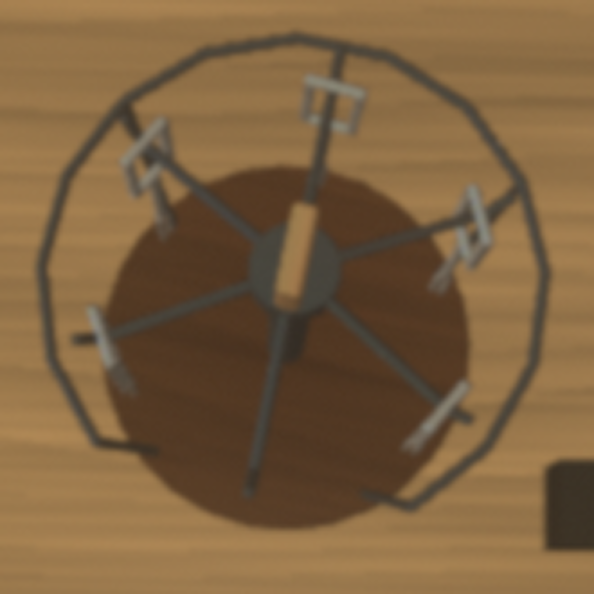

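The last empty hook is at the opening (zoom (250,480), 169.4°), and the other five carry forks. Descending on the last fork.

Call:
play_rows --fingers '[0, 0, 0, 0, 0, 0, 0, 0]' --pt "1 -3 30" --pt "1 -3 65" --pt "1 -3 95" --pt "1 -3 115" --pt "1 -3 130" --pt "1 -3 130" --pt "1 -3 130" --pt "1 -3 130" --spin '[0, 0, 0, 0, 0, 0, 0, 0]'

```text
t: 32.53
eef_pos: [0.5321, -0.2038, 0.2173]
orientation: [0.011, 0.193, 0.981, -0.0]
force: [-0.1, -0.2, 1.2]
width: 0.499
```

```bash
python3 - <<'E'
from h import *
st();  go(.531,-.2045,.16,67.5)
c=snap('scene','c2s.png',(150,220,300,350),5)
E
```

```text
t 32.53 pos [ 0.5321 -0.2038  0.2173] psi 67.8 tilt [ 0.021 -0.004 -1.   ] F [-0.1 -0.2  1.2] w 0.499 q [ 1.06  0.5  -1.04  1.78  0.48  1.12  1.05]
slide [ 1.9 -1.3 57.3] spin 0.3
```

View pics/c2s.png

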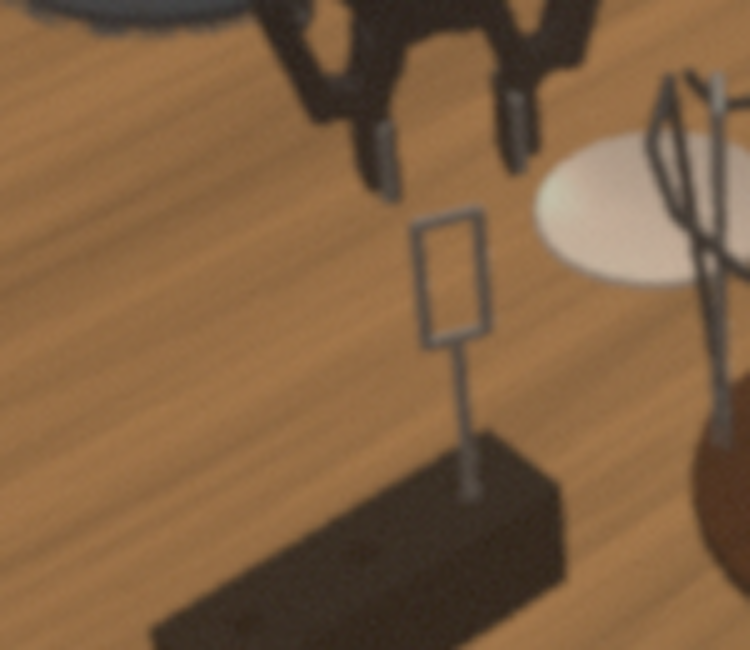

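Call:
play_rows --fingers '[0, 0, 0, 0, 0, 0, 0, -1, -1, -1, -1, -1, -1]' --pt "1 -2 0" --pt "1.5 -2.3 10" --pt "1.5 -2.3 22" --pt "1.5 -2.3 34" --pt "1.5 -2.3 46" --pt "1.5 -2.3 57" --pt "1.5 -2.3 57" --pt "1.5 -2.3 57" --pt "1.5 -2.3 57" --pt "1.5 -2.3 57" --pt "1.5 -2.3 57" --pt "1.5 -2.3 57" --pt "1.5 -2.3 57" --spin '[0, 0, 0, 0, 0, 0, 0, 0, 0, 0, 0, 0, 0]' --squeeze 80

```text
t: 33.67
eef_pos: [0.5313, -0.206, 0.1609]
orientation: [0.011, 0.193, 0.981, -0.0]
force: [0.2, -0.1, -0.3]
width: 0.335
```

```bash
python3 - <<'E'
from h import *
st()
c=snap('scene','c3s.png',(150,220,300,350),5)
s=read_state();go(.455,-.205,.237,67.8)
E
```

```text
t 33.67 pos [ 0.5313 -0.206   0.1609] psi 67.7 tilt [ 0.022 -0.005 -1.   ] F [ 0.2 -0.1 -0.3] w 0.335 q [ 1.03  0.56 -1.    1.84  0.55  1.02  0.99]
slide [ 69.2 -27.7 -77.8] spin -0.1
```

View pics/c3s.png

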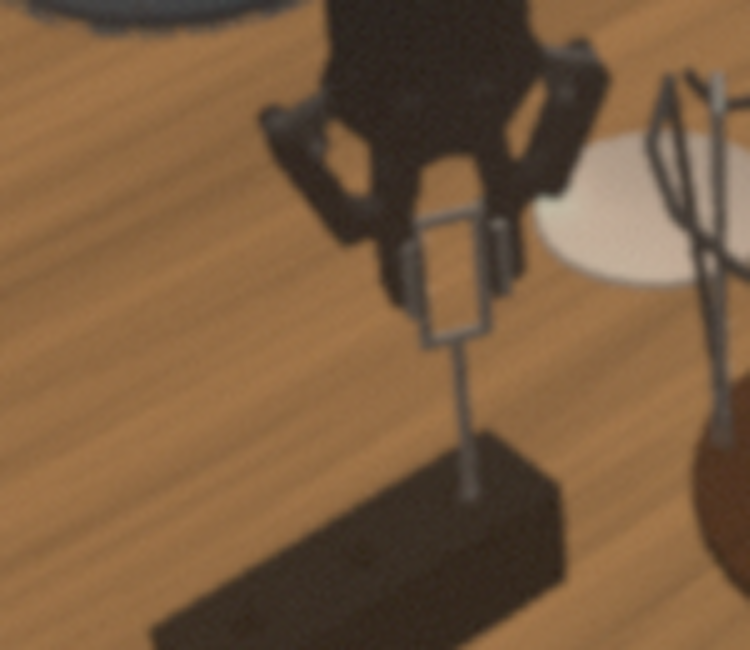

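Call:
play_rows --fingers '[-1, -1, -1, -1, -1, -1, -1, -1, -1, -1, -1, -1, -1, -1, -1]' --pt "0 0 -4" --pt "0 0 -12" --pt "-0.5 0 -24" --pt "-1 0 -38" --pt "-1 0 -52" --pt "-1 0 -66" --pt "-1 0 -75" --pt "2 -1 -77" --pt "12 -5 -77" --pt "27 -11 -77" --pt "44 -18 -77" --pt "58 -23 -77" --pt "67 -27 -77" --pt "69 -27.5 -77" --pt "69 -27.5 -77" --spin '[0, 0, 0, 0, 0, 0, 0, 0, 0, 0, 0, 0, 0, 0, 0]'

```text
t: 34.97
eef_pos: [0.4538, -0.2052, 0.2356]
orientation: [0.01, 0.194, 0.981, -0.001]
force: [-0.1, 0.1, -1.0]
width: 0.336
```

```bash
python3 - <<'E'
from h import *
st();go(.459,.0125,.237,79.4)
E
```

```text
t 34.97 pos [ 0.4538 -0.2052  0.2356] psi 67.7 tilt [ 0.02  -0.006 -1.   ] F [-0.1  0.1 -1. ] w 0.336 q [ 1.27  0.36 -1.14  1.91  0.37  1.08  1.16]
slide [ 77.8 203.3  -2.5] spin -11.7
```

Call:
play_rows --fingers '[-1, -1, -1, -1, -1, -1, -1, -1, -1, -1, -1, -1, -1]' --pt "3 8 0" --pt "9 24 0" --pt "18 46 0" --pt "27 70 0" --pt "36 95 0" --pt "46 120 0" --pt "55 145 0" --pt "65 168 0" --pt "72 188 0" --pt "76 199 0" --pt "78 203 -1" --pt "78 203 -1" --pt "78 203 -1" --spin '[0, -2, -4, -6, -8, -10, -11.7, -11.7, -11.7, -11.7, -11.7, -11.7, -11.7]'

```text
t: 36.05
eef_pos: [0.4585, 0.0131, 0.2355]
orientation: [0.01, 0.091, 0.996, -0.002]
force: [-0.1, 1.0, -0.4]
width: 0.333
```

```bash
python3 - <<'E'
from h import *
st()
u=np.array([np.cos(np.radians(169.4)),np.sin(np.radians(169.4))]);a=np.array([.6212,-.0184])
p=a+.15*u; go(*p,.2085,79.4);p=a+.096*u; go(*p,.2085,79.4)
c=snap('scene','c5s.png',(220,120,420,290),4)
E
```

```text
t 36.05 pos [0.4585 0.0131 0.2355] psi 79.5 tilt [ 0.02  -0.006 -1.   ] F [-0.1  1.  -0.4] w 0.333 q [ 0.94  0.31 -1.24  1.98  0.34  1.06  0.93]
slide [-15.2  -1.   27.3] spin 0.1
slide [-69.2  -1.1  28.4] spin 0.1
```

View pics/c5s.png

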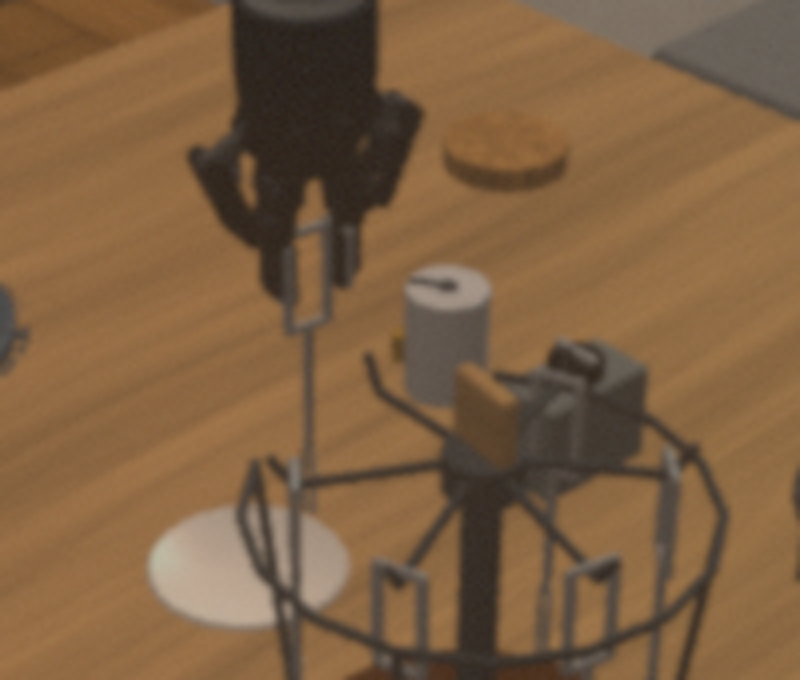

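The fork is upright at zoom (308,280), as it was the previous two times. Inserting.

Call:
play_rows --fingers '[-1, -1, -1, -1, -1, -1, -1, -1, -1, -1, -1, -1, -1, -1]' --pt "0 0 5" --pt "-2 -1 15" --pt "-7 -1 24" --pt "-12 -1 27" --pt "-18 -1 27.3" --pt "-25 -1 27.5" --pt "-32 -1 27.6" --pt "-39 -1 27.8" --pt "-46 -1 28" --pt "-53 -1 28" --pt "-60 -1 28" --pt "-67 -1 28" --pt "-69 -1 28" --pt "-69 -1 28" --spin '[0, 0, 0, 0, 0, 0, 0, 0, 0, 0, 0, 0, 0, 0]'

```text
t: 37.27
eef_pos: [0.5273, -0.0017, 0.2087]
orientation: [0.01, 0.093, 0.996, -0.002]
force: [0.6, -0.1, -0.5]
width: 0.337
```

```bash
python3 - <<'E'
from h import *
st()
u=np.array([np.cos(np.radians(169.4)),np.sin(np.radians(169.4))]);a=np.array([.6212,-.0184])
p=a+.095*u; go(*p,.179,79.4)
c=snap('scene','c6s.png',(270,150,400,270),6)
E
```

```text
t 37.27 pos [ 0.5273 -0.0017  0.2087] psi 79.4 tilt [ 0.019 -0.005 -1.   ] F [ 0.6 -0.1 -0.5] w 0.337 q [ 0.78  0.46 -1.12  1.88  0.48  1.08  0.86]
slide [ 0.2  0.9 29.7] spin -0.0
```

View pics/c6s.png

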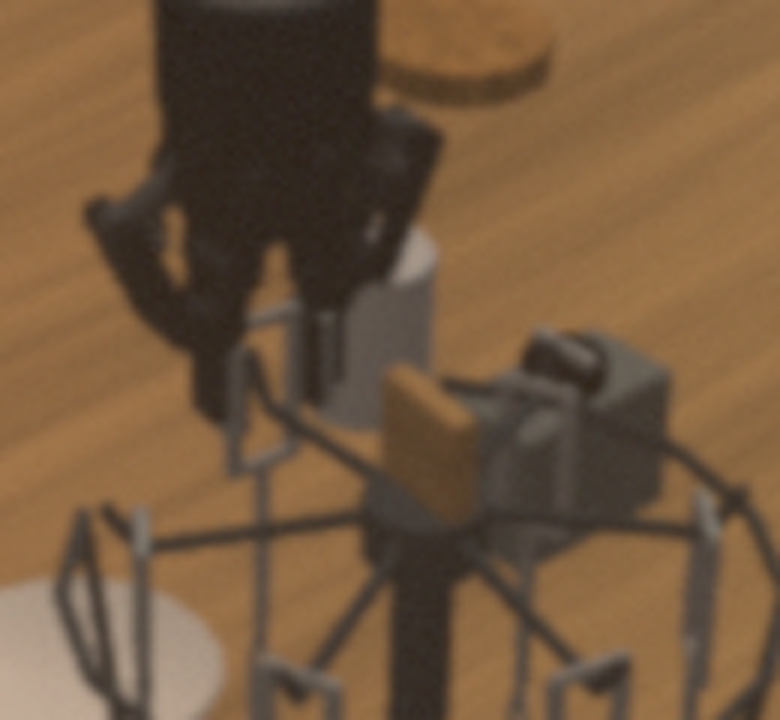

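The hook tip at zoom (253,352) is inside the loop. Lower, release and rise.

Call:
play_rows --fingers '[-1, -1, -1, -1, -1, -1, -1, -1, -0.2, -0.1, -0.1, -0.1, -0.1, -0.1, -0.1, -0.1, -0.1, -0.1, -0.1, -0.1]' --pt "0 1 3" --pt "0 1 8" --pt "0 1 13" --pt "0 1 18" --pt "0 1 23" --pt "0 1 28" --pt "0 1 29.5" --pt "0 1 29.5" --pt "0 1 29.5" --pt "0 1 29.5" --pt "0 1 29.5" --pt "0 1 29.5" --pt "0 1 29.5" --pt "0 1 29.5" --pt "0 1 20" --pt "0 1 0" --pt "0 1 -30" --pt "0 1 -65" --pt "0 1 -100" --pt "0 1 -120" --spin '[0, 0, 0, 0, 0, 0, 0, 0, 0, 0, 0, 0, 0, 0, 0, 0, 0, 0, 0, 0]'

```text
t: 38.98
eef_pos: [0.5257, 0.0013, 0.3331]
orientation: [0.012, 0.092, 0.996, -0.002]
force: [1.0, 0.2, 0.3]
width: 0.447
```

```bash
python3 - <<'E'
from h import *
st()
c=snap('scene','c7s.png',(250,150,410,360),3.7)
t=snap('top','c7t.png');np.savez('c7t.npz',**t);print('can',can_reg(t))
E
```

```text
t 38.98 pos [0.5257 0.0013 0.3331] psi 79.5 tilt [ 0.024 -0.006 -1.   ] F [1.  0.2 0.3] w 0.447 q [ 0.88  0.34 -1.21  1.71  0.34  1.3   0.98]
can (array([0.32685312, 0.25680955, 0.02818619]), np.float64(0.0004787079367746343), np.float64(-156.51672736566204), 54)
```

View pics/c7s.png

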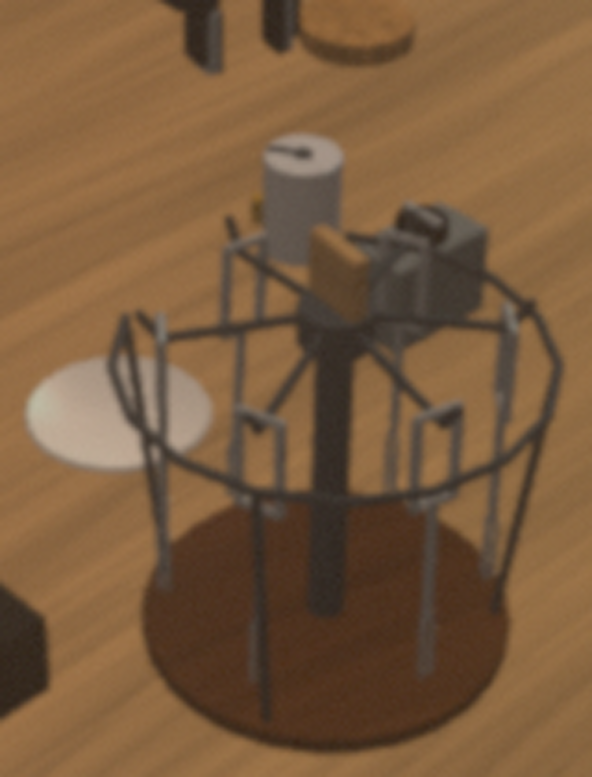

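View pics/c7t.png

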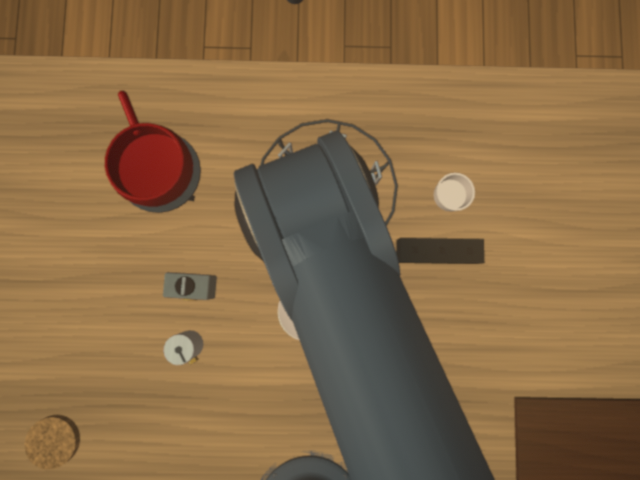

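All three forks hang and the sleeve is empty (top (440,250)). The can has not moved. Next I'll refine the bar direction and the inlet.

```bash
cat >> h.py <<'E'
def bar(t):
    c,e,_,_=can_reg(t)
    g=cv2.cvtColor(t['color'],cv2.COLOR_RGB2GRAY).astype(float)
    # sample intensity on rings about centre; darkest direction
    def ringmin(r0,r1):
        A=np.arange(0,360,1.);S=[]
        for a in A:
            v=[]
            for r in np.arange(r0,r1,.001):
                p=proj(t,[c[0]+r*np.cos(np.radians(a)),c[1]+r*np.sin(np.radians(a)),.08])[0]
                v.append(cv2.getRectSubPix(g.astype('f4'),(1,1),(float(p[0]),float(p[1])))[0,0])
            S.append(np.mean(v))
        S=np.array(S);w=np.clip(np.median(S)-8-S,0,None);z=(w*np.exp(1j*np.radians(A))).sum();return np.degrees(np.angle(z)),S.min(),np.median(S)
    return c,[tuple(np.round(ringmin(*x),1)) for x in((.012,.018),(.018,.024),(.012,.024))]
def brass(t,x0,x1,y0,y1,z):
    hsv=cv2.cvtColor(t['color'],cv2.COLOR_RGB2HSV)
    return hsv
E
python3 - <<'E'
from h import *
for f in('top.npz','b1t.npz','c7t.npz'):
    t=np.load(f);print(f,bar(t))
t=np.load('c7t.npz')
cv2.imwrite('pics/inlet.png',cv2.resize(t['color'][265:365,155:225,::-1],None,fx=8,fy=6,interpolation=cv2.INTER_NEAREST))
hsv=cv2.cvtColor(t['color'],cv2.COLOR_RGB2HSV)
for r in range(294,306): print(r,[tuple(hsv[r,c]) for c in range(180,204,2)])
E
```

```text
top.npz (array([0.32678248, 0.25664094, 0.02825701]), [(np.float64(-153.4), np.float64(80.9), np.float64(160.7)), (np.float64(-152.6), np.float64(82.5), np.float64(161.8)), (np.float64(-153.0), np.float64(81.4), np.float64(161.5))])
b1t.npz (array([0.32685368, 0.25674789, 0.02819619]), [(np.float64(-153.1), np.float64(82.4), np.float64(163.1)), (np.float64(-152.4), np.float64(83.6), np.float64(164.3)), (np.float64(-152.8), np.float64(82.9), np.float64(163.9))])
c7t.npz (array([0.32685312, 0.25680955, 0.02818619]), [(np.float64(-152.9), np.float64(90.4), np.float64(178.4)), (np.float64(-152.3), np.float64(91.4), np.float64(179.4)), (np.float64(-152.6), np.float64(90.7), np.float64(179.3))])
294 [(np.uint8(24), np.uint8(44), np.uint8(93)), (np.uint8(25), np.uint8(39), np.uint8(123)), (np.uint8(19), np.uint8(57), np.uint8(85)), (np.uint8(17), np.uint8(76), np.uint8(67)), (np.uint8(21), np.uint8(59), np.uint8(74)), (np.uint8(26), np.uint8(44), np.uint8(93)), (np.uint8(30), np.uint8(36), np.uint8(112)), (np.uint8(30), np.uint8(35), np.uint8(115)), (np.uint8(28), np.uint8(37), np.uint8(116
[... 5510 characters left out ...]
67)), (np.uint8(17), np.uint8(128), np.uint8(167)), (np.uint8(17), np.uint8(129), np.uint8(168)), (np.uint8(17), np.uint8(129), np.uint8(168))]
305 [(np.uint8(17), np.uint8(128), np.uint8(161)), (np.uint8(17), np.uint8(128), np.uint8(161)), (np.uint8(17), np.uint8(128), np.uint8(161)), (np.uint8(17), np.uint8(129), np.uint8(162)), (np.uint8(17), np.uint8(129), np.uint8(162)), (np.uint8(17), np.uint8(128), np.uint8(163)), (np.uint8(17), np.uint8(129), np.uint8(164)), (np.uint8(17), np.uint8(128), np.uint8(164)), (np.uint8(17), np.uint8(130), np.uint8(165)), (np.uint8(17), np.uint8(129), np.uint8(164)), (np.uint8(17), np.uint8(129), np.uint8(164)), (np.uint8(17), np.uint8(128), np.uint8(165))]
```

View pics/inlet.png

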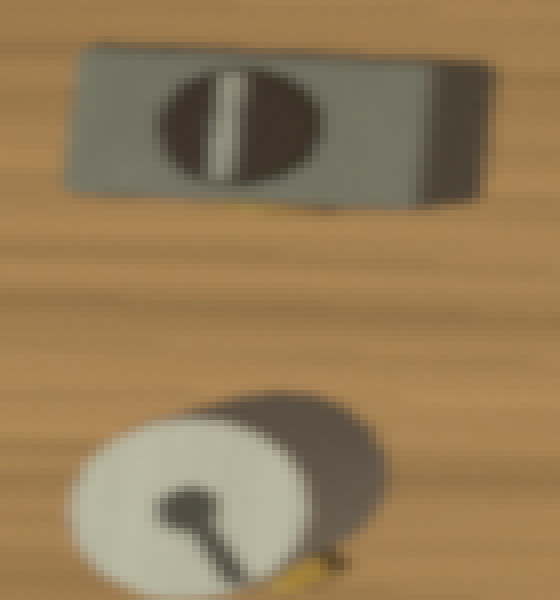

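```bash
python3 - <<'E'
from h import *
go(.332,.2605,.25,-40);go(.44,.13,.34,-40)
E
```

```text
slide [241.1 219.   76.4] spin 119.4
slide [108.5 110.5  -9.9] spin 119.4
```

Call:
play_rows --fingers '[0.5, 0.7, 0.9, 0.9, 0.9, 0.9, 0.9, 0.9, 0.9, 0.9, 0.9, 0.9, 0.9, 0.9, 0.9, 0.9, 0.9, 0.9, 0.9, 0.9]' --pt "5 5 -5" --pt "18 17 -5" --pt "34 31 -5" --pt "50 46 -5" --pt "66 60 -5" --pt "82 75 -5" --pt "98 89 -5" --pt "114 104 -5" --pt "130 118 -5" --pt "146 133 -5" --pt "162 147 -5" --pt "178 162 -5" --pt "194 176 -5" --pt "210 191 -5" --pt "226 205 -5" --pt "238 216 -5" --pt "241 219 -5" --pt "241 219 -5" --pt "241 219 -5" --pt "241 219 -5" --spin '[0, 7, 14, 21, 28, 35, 42, 49, 56, 63, 70, 77, 84, 91, 98, 105, 112, 119.4, 119.4, 119.4]'

```text
t: 40.75
eef_pos: [0.3291, 0.2608, 0.3308]
orientation: [0.009, 0.905, 0.424, 0.01]
force: [-0.3, -0.0, 0.1]
width: 0.95
```

```bash
python3 - <<'E'
from h import *
st();go(.3268,.2567,.2,-40);go(.332,.2605,.12,-40)
E
```

```text
t 40.75 pos [0.3291 0.2608 0.3308] psi -39.8 tilt [ 0.026 -0.007 -1.   ] F [-0.3 -0.   0.1] w 0.95 q [ 0.53 -0.   -1.27  1.91  0.02  1.22 -1.44]
slide [ -6.1  -2.3 130.8] spin 0.2
slide [ -0.8  -2.7 210.8] spin 0.2
```

Call:
play_rows --fingers '[0.9, 0.9, 0.9, 0.9, 0.9, 0.9, 0.9, 0.9, 0.9]' --pt "-2 -1 20" --pt "-4 -2 50" --pt "-5 -2 85" --pt "-6 -2 120" --pt "-6 -2 150" --pt "-6 -2 175" --pt "-6 -2 190" --pt "-6 -2 190" --pt "-6 -2 190" --spin '[0, 0, 0, 0, 0, 0, 0, 0, 0]'

```text
t: 41.5
eef_pos: [0.3282, 0.2561, 0.1404]
orientation: [0.008, 0.905, 0.425, 0.009]
force: [0.3, -0.2, 0.1]
width: 0.949
```

```bash
python3 - <<'E'
from h import *
st();go(.3268,.2567,.05,-40)
c=snap('scene','d1s.png',(250,100,450,270),4)
E
```

```text
t 41.5 pos [0.3282 0.2561 0.1404] psi -39.7 tilt [ 0.024 -0.007 -1.   ] F [ 0.3 -0.2  0.1] w 0.949 q [ 0.18  0.35 -1.12  2.18  0.45  0.85 -1.91]
slide [-1.3 -3.5 90.4] spin 0.3
```

View pics/d1s.png

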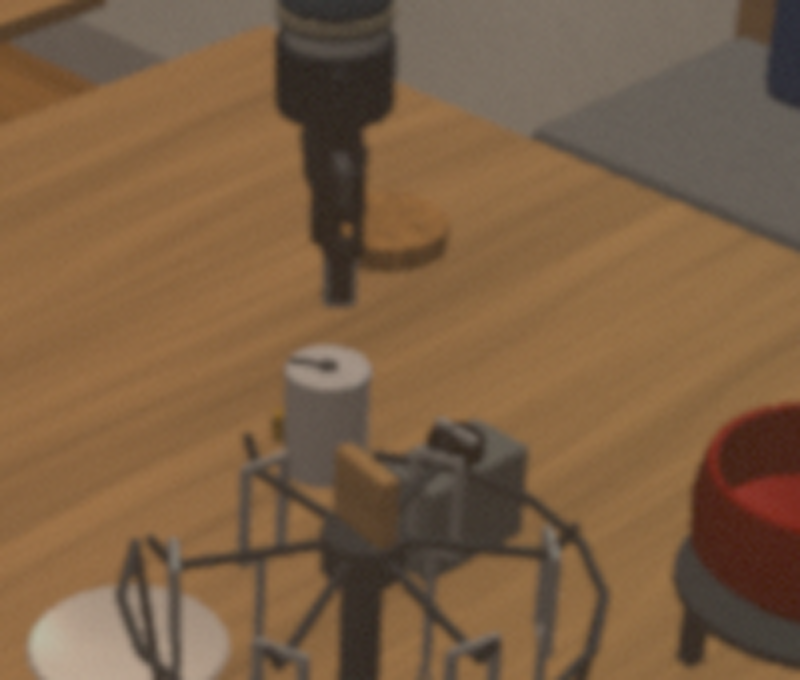

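Call:
play_rows --fingers '[0.9, 0.9, 0.9, 0.9, 0.9, 0.9, 0.9, 0.9, 0.9]' --pt "-1 -3.5 5" --pt "-1 -3.5 25" --pt "-1 -3.5 45" --pt "-1 -3.5 65" --pt "-1 -3.5 80" --pt "-1 -3.5 92" --pt "-1 -3.5 94" --pt "-1 -3.5 94" --pt "-1 -3.5 94" --spin '[0, 0, 0, 0, 0, 0, 0, 0, 0]'

```text
t: 42.3
eef_pos: [0.3285, 0.2582, 0.0483]
orientation: [0.008, 0.905, 0.425, 0.011]
force: [-0.3, 0.1, 0.3]
width: 0.947
```

```bash
python3 - <<'E'
from h import *
st();go(.3268,.2567,.046,-40)
c=snap('scene','d2s.png',(280,130,400,240),6)
E
```

```text
t 42.3 pos [0.3285 0.2582 0.0483] psi -39.7 tilt [ 0.028 -0.005 -1.   ] F [-0.3  0.1  0.3] w 0.947 q [-0.03  0.5  -0.92  2.26  0.7   0.68 -2.15]
slide [-2.3 -0.5  2.2] spin 0.3
```

View pics/d2s.png

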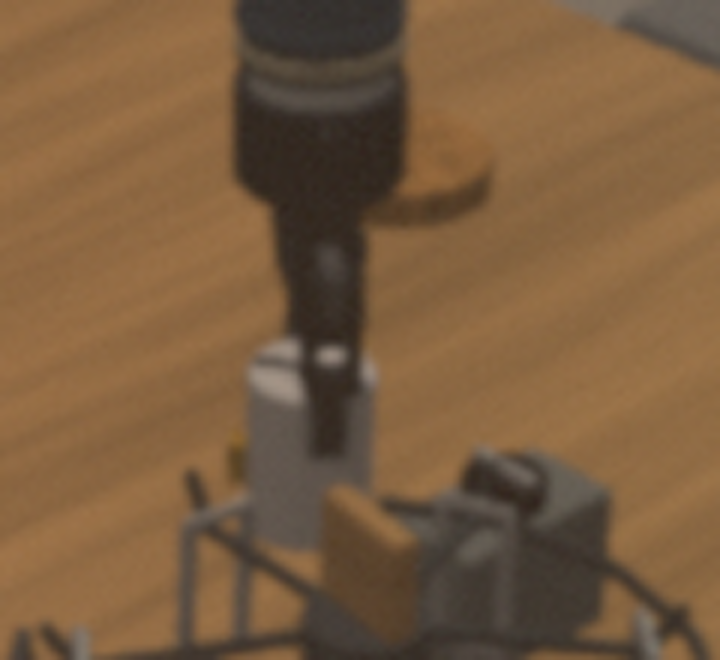

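The fingers straddle the can below its top at zoom (328,400), above the port. Closing gently.

Call:
play_rows --fingers '[0, -1, -1, -1, -1, -1, -1, -1, -1]' --pt "-2 -0.5 0" --pt "-2 -0.5 0" --pt "-2 -0.5 0" --pt "-2 -0.5 0" --pt "-2 -0.5 0" --pt "-2 -0.5 0" --pt "-2 -0.5 0" --pt "-2 -0.5 0" --pt "-2 -0.5 0" --spin '[0, 0, 0, 0, 0, 0, 0, 0, 0]' --squeeze 25

```text
t: 43.1
eef_pos: [0.3272, 0.2572, 0.0493]
orientation: [0.008, 0.905, 0.425, 0.012]
force: [-1.0, -1.4, 8.9]
width: 0.67
```

```bash
python3 - <<'E'
from h import *
st()
E
```

```text
t 43.1 pos [0.3272 0.2572 0.0493] psi -39.7 tilt [ 0.029 -0.005 -1.   ] F [-1.  -1.4  8.9] w 0.67 q [-0.02  0.49 -0.92  2.26  0.7   0.67 -2.15]
```

Call:
play_rows --fingers '[-1, -1, -1, -1, -1, -1, -1, -1, -1, -1, -1, -1, -1, -1, -1, -1, -1, -1, -1, -1]' --pt "0 0 0" --pt "0 0 0" --pt "0 0 0" --pt "0 0 0" --pt "0 0 0" --pt "0 0 0" --pt "0 0 0" --pt "0 0 0" --pt "0 0 0" --pt "0 0 0" --pt "0 0 0" --pt "0 0 0" --pt "0 0 0" --pt "0 0 0" --pt "0 0 0" --pt "0 0 0" --pt "0 0 0" --pt "0 0 0" --pt "0 0 0" --pt "0 0 0" --spin '[-3, -8, -14, -20, -26, -32, -38, -44, -50, -56, -62, -68, -74, -80, -86, -92, -98, -104, -108, -110]'

```text
t: 44.77
eef_pos: [0.3285, 0.259, 0.0503]
orientation: [0.016, 0.17, 0.985, 0.002]
force: [0.4, 1.4, 1.7]
width: 0.676
```

```bash
python3 - <<'E'
from h import *
st();go(.3272,.2572,.0495,107.3)
E
```

```text
t 44.77 pos [0.3285 0.259  0.0503] psi 70.4 tilt [ 0.031 -0.001 -1.   ] F [0.4 1.4 1.7] w 0.676 q [ 0.21  0.75 -1.31  2.25  1.    0.94 -0.51]
slide [ 0.7 -2.1  0.7] spin -36.9
```

Joint 3 is at -1.31, near its -1.39 limit, so I'll release, back off, check the angle and regrip.

Call:
play_rows --fingers '[0.9, 0.9, 0.9, 0.9, 0.9, 0.9, 0.9, 0.9, 0.9, 0.9, 0.9, 0.9, 0.9, 0.9, 0.9, 0.9, 0.9, 0.9, 0.9, 0.9]' --pt "0 0 0" --pt "0 0 0" --pt "0 0 0" --pt "0 0 0" --pt "-1 0 -10" --pt "-2 0 -30" --pt "-3 0 -55" --pt "-4 0 -80" --pt "-4 0 -90" --pt "-4 0 -90" --pt "-4 0 -90" --pt "-4 0 -90" --pt "-4 0 -90" --pt "-4 0 -90" --pt "-4 0 -90" --pt "-4 0 -90" --pt "-4 0 -90" --pt "-4 0 -90" --pt "-4 0 -90" --pt "-4 0 -90" --spin '[0, 0, 0, 0, 0, 0, 0, 0, 6, 13, 20, 27, 34, 41, 48, 55, 62, 69, 75, 80]'

```text
t: 46.43
eef_pos: [0.3291, 0.2574, 0.1404]
orientation: [0.011, 0.765, 0.643, 0.012]
force: [-0.4, -0.3, 0.1]
width: 0.95
```

```bash
python3 - <<'E'
from h import *
st()
c=snap('scene','d3s.png',(280,130,400,240),6)
t=snap('top','d3t.png',(120,240,320,400),4);np.savez('d3t.npz',**t)
E
```

```text
t 46.43 pos [0.3291 0.2574 0.1404] psi -9.9 tilt [ 0.032 -0.001 -0.999] F [-0.4 -0.3  0.1] w 0.95 q [ 0.12  0.31 -1.04  2.18  0.41  0.82 -1.35]
```

View pics/d3s.png

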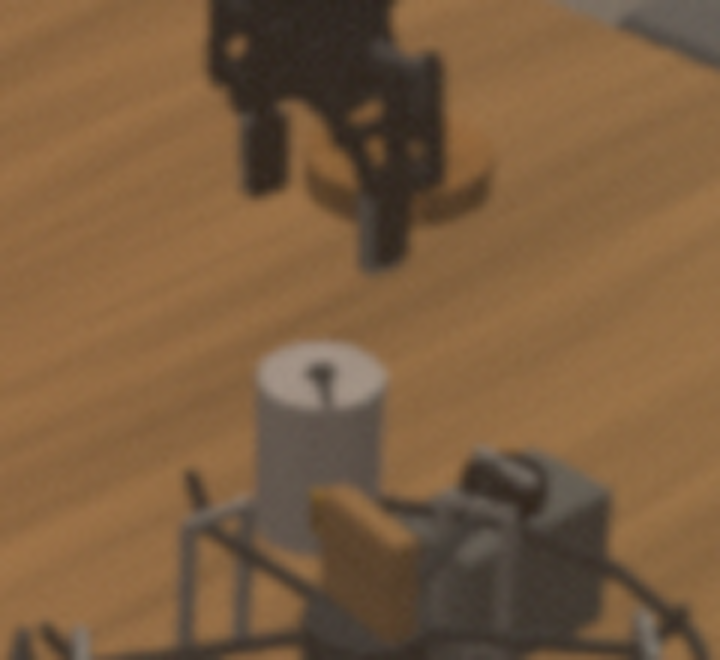

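View pics/d3t.png

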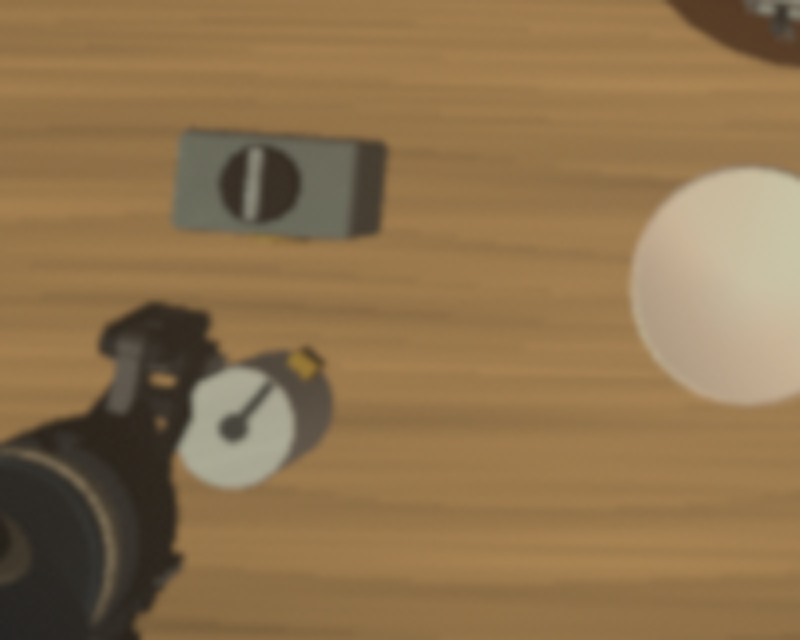

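```bash
python3 - <<'E'
from h import *
t=np.load('d3t.npz');Z=lambda x,y,z:ray(t,120+(x+.5)/4-.5,240+(y+.5)/4-.5,z)[:2]
a,b=Z(233,428,.08),Z(271,384,.08);print(a,b,np.degrees(np.arctan2(*(b-a)[::-1])))
p=Z(304,362,.038);print('port',p,np.degrees(np.arctan2(*(p-a)[::-1])))
i=np.array([.4227,.2521]);print('want',np.degrees(np.arctan2(*(i-a)[::-1])))
go(*a,.046,-9.9)
E
```

```text
[0.33084232 0.25777595] [0.35183903 0.24064233] -39.21494755745074
port [0.3579085  0.23596571] -38.86226386776341
want -3.5358479529955837
slide [ 0.2 -1.4 94.4] spin 0.3
```

Call:
play_rows --fingers '[0.9, 0.9, 0.9, 0.9, 0.9, 0.9, 0.9, -1, -1, -1, -1, -1, -1, -1, -1]' --pt "0 -1.5 5" --pt "0 -1.5 25" --pt "0 -1.5 50" --pt "0 -1.5 70" --pt "0 -1.5 86" --pt "0 -1.5 92" --pt "0 -1.5 92" --pt "0 -1.5 92" --pt "0 -1.5 92" --pt "0 -1.5 92" --pt "0 -1.5 92" --pt "0 -1.5 92" --pt "0 -1.5 92" --pt "0 -1.5 92" --pt "0 -1.5 92" --spin '[0, 0, 0, 0, 0, 0, 0, 0, 0, 0, 0, 0, 0, 0, 0]'

```text
t: 47.78
eef_pos: [0.3312, 0.2582, 0.0495]
orientation: [0.011, 0.764, 0.645, 0.013]
force: [-1.0, -0.7, 6.3]
width: 0.673
```

```bash
python3 - <<'E'
from h import *
st()
E
```

```text
t 47.78 pos [0.3312 0.2582 0.0495] psi -9.6 tilt [ 0.034 -0.    -0.999] F [-1.  -0.7  6.3] w 0.673 q [-0.07  0.47 -0.86  2.26  0.66  0.65 -1.58]
```

Call:
play_rows --fingers '[-1, -1, -1, -1, -1, -1, -1, -1, -1, -1, 0.9, 0.9, 0.9, 0.9, 0.9, 0.9, 0.9, 0.9, 0.9, 0.9]' --pt "0 0 0" --pt "0 0 0" --pt "0 0 0" --pt "0 0 0" --pt "0 0 0" --pt "0 0 0" --pt "0 0 0" --pt "0 0 0" --pt "0 0 0" --pt "0 0 0" --pt "0 0 0" --pt "0 0 0" --pt "0 0 0" --pt "0 0 0" --pt "0 0 -10" --pt "0 0 -35" --pt "0 0 -65" --pt "0 0 -95" --pt "0 0 -120" --pt "0 0 -120" --spin '[-3, -8, -14, -20, -26, -32, -35.6, -35.6, -35.6, -35.6, -35.6, -35.6, -35.6, -35.6, -35.6, -35.6, -35.6, -35.6, -35.6, -35.6]'

```text
t: 49.45
eef_pos: [0.3288, 0.2607, 0.1733]
orientation: [0.016, 0.53, 0.848, 0.012]
force: [0.2, 0.8, 0.5]
width: 0.954
```

```bash
python3 - <<'E'
from h import *
st(); go(.48,.1,.35,20)
t=snap('top','d4t.png',(120,240,320,400),4);np.savez('d4t.npz',**t)
c=snap('scene','d4s.png',(250,100,450,270),4)
E
```

```text
t 49.45 pos [0.3288 0.2607 0.1733] psi 26.0 tilt [ 0.041  0.003 -0.999] F [0.2 0.8 0.5] w 0.954 q [ 0.32  0.34 -1.29  2.14  0.46  0.92 -0.78]
slide [-213.3   72.2 -171. ] spin 6.0
```

View pics/d4t.png

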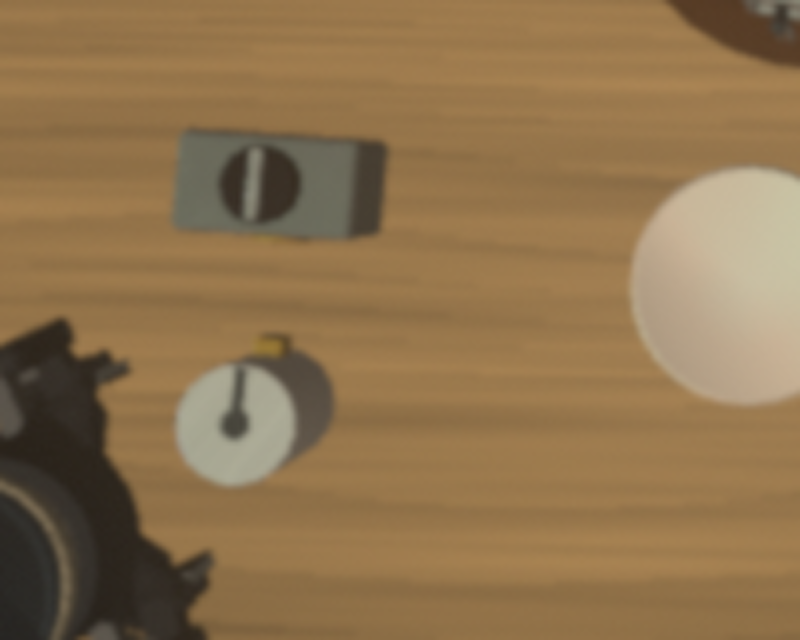

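The bar now points at the regulator, from zoom (235,425) to (240,370). Moving the arm aside to measure it clearly.

Call:
play_rows --fingers '[0.9, 0.9, 0.9, 0.9, 0.9, 0.9, 0.9, 0.9, 0.9, 0.9, 0.9, 0.9, 0.9, 0.9, 0.9, 0.9]' --pt "0 0 -30" --pt "0 0 -65" --pt "0 0 -100" --pt "0 0 -135" --pt "-10 3 -165" --pt "-30 10 -171" --pt "-55 19 -171" --pt "-80 27 -171" --pt "-105 36 -171" --pt "-130 44 -171" --pt "-155 53 -171" --pt "-180 61 -171" --pt "-200 68 -171" --pt "-210 72 -171" --pt "-213 72 -171" --pt "-213 72 -171" --spin '[0, 0, 0, 0, 0, 0, 0, 0, 0, 0, 0, 0, 0, 0, 0, 0]'

```text
t: 50.88
eef_pos: [0.4788, 0.0982, 0.3456]
orientation: [0.014, 0.53, 0.848, 0.009]
force: [-0.1, 0.0, -0.2]
width: 0.949
```

```bash
python3 - <<'E'
from h import *
st()
t=snap('top','d5t.png',(130,250,250,380),6);np.savez('d5t.npz',**t);print(bar(t))
c=snap('scene','d5s.png')
E
```

```text
t 50.88 pos [0.4788 0.0982 0.3456] psi 25.9 tilt [ 0.034  0.    -0.999] F [-0.1  0.  -0.2] w 0.949 q [ 0.74  0.2  -1.16  1.77  0.2   1.26 -0.02]Traceback (most recent call last):
  File "<stdin>", line 3, in <module>
  File "h.py", line 49, in bar
    c,e,_,_=can_reg(t)
            ~~~~~~~^^^
  File "h.py", line 30, in can_reg
    cs,_=cv2.findContours(m.astype('u1'),cv2.RETR_EXTERNAL,cv2.CHAIN_APPROX_NONE);cc=max(cs,key=cv2.contourArea)[:,0]
                                                                                     ~~~^^^^^^^^^^^^^^^^^^^^^^^^
ValueError: max() iterable argument is empty
```

View pics/d5t.png

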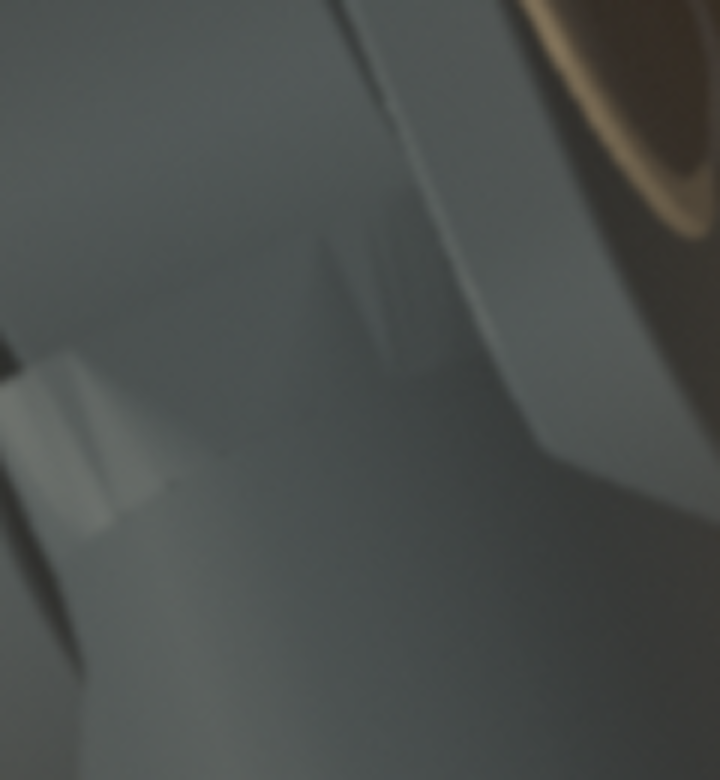

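The arm covers the can in the top view, so I'll move it further right.

```bash
python3 - <<'E'
from h import *
go(.45,-.22,.36,20)
E
```

```text
slide [-274.6 -165.   -15. ] spin 6.0
```

Call:
play_rows --fingers '[0.9, 0.9, 0.9, 0.9, 0.9, 0.9, 0.9, 0.9, 0.9, 0.9, 0.9, 0.9, 0.9, 0.9, 0.9, 0.9]' --pt "-10 -6 -10" --pt "-30 -18 -15" --pt "-55 -33 -15" --pt "-80 -48 -15" --pt "-105 -63 -15" --pt "-130 -78 -15" --pt "-155 -93 -15" --pt "-180 -108 -15" --pt "-205 -123 -15" --pt "-230 -138 -15" --pt "-255 -153 -15" --pt "-270 -162 -15" --pt "-274 -165 -15" --pt "-274 -165 -15" --pt "-274 -165 -15" --pt "-274 -165 -15" --spin '[0, 0, 0, 0, 0, 0, 0, 0, 0, 0, 0, 0, 0, 0, 0, 0]'

```text
t: 52.27
eef_pos: [0.4503, -0.2168, 0.3603]
orientation: [0.015, 0.528, 0.849, 0.009]
force: [-0.0, 0.0, 0.2]
width: 0.948
```

```bash
python3 - <<'E'
from h import *
st()
c=snap('scene','d6s.png')
t=snap('top','d6t.png');np.savez('d6t.npz',**t)
cv2.imwrite('pics/d6c.png',cv2.resize(t['color'][260:380,140:240,::-1],None,fx=5,fy=5,interpolation=cv2.INTER_CUBIC))
print(bar(t))
E
```

```text
t 52.27 pos [ 0.4503 -0.2168  0.3603] psi 26.3 tilt [ 0.035 -0.    -0.999] F [-0.   0.   0.2] w 0.948 q [ 1.25  0.17 -0.99  1.73  0.14  1.29  0.7 ]
(array([0.33366391, 0.25675157, 0.02809367]), [(np.float64(-2.4), np.float64(86.0), np.float64(166.2)), (np.float64(-2.9), np.float64(91.5), np.float64(166.7)), (np.float64(-2.7), np.float64(89.0), np.float64(166.8))])
```

View pics/d6s.png

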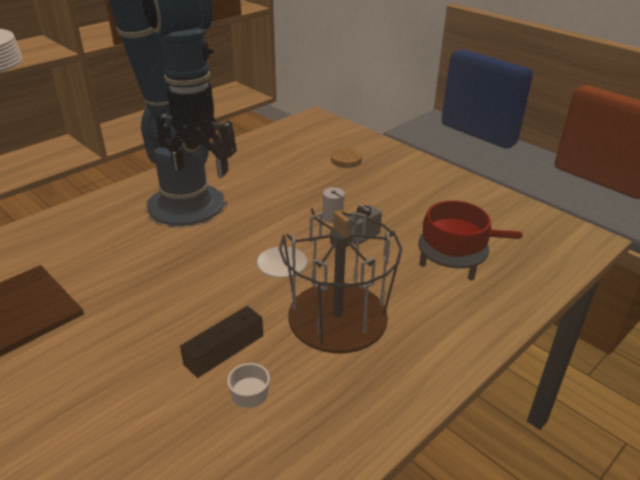

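View pics/d6c.png

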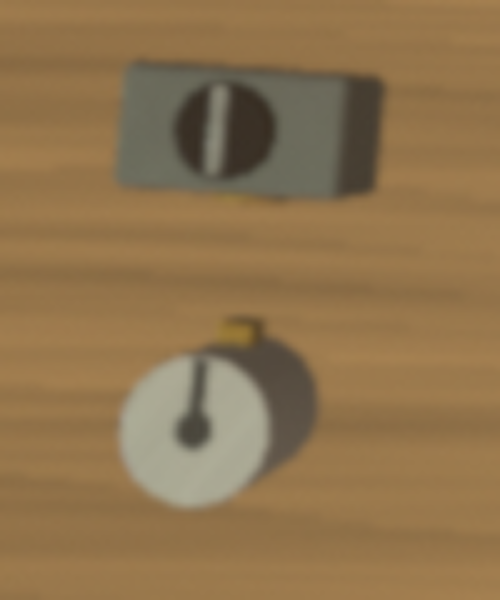

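View pics/d6t.png

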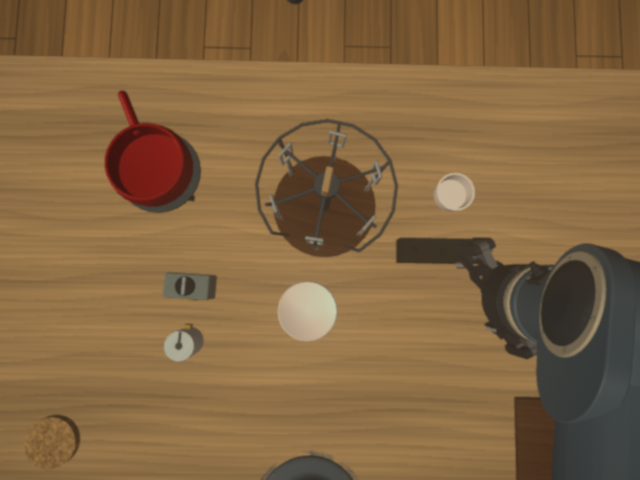

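Call:
play_rows --fingers '[0.9, 0.9, 0.9, 0.9, 0.9, 0.9, 0.9, 0.9, 0.9, 0.9, 0.9, 0.9, 0.9, 0.9, 0.9, 0.9, 0.9, 0.9, 0.9, 0.9]' --pt "0 0 0" --pt "0 0 0" --pt "0 0 0" --pt "0 0 0" --pt "0 0 0" --pt "0 0 0" --pt "0 0 0" --pt "0 0 0" --pt "0 0 0" --pt "0 0 0" --pt "0 0 0" --pt "0 0 0" --pt "0 0 0" --pt "0 0 0" --pt "0 0 0" --pt "0 0 0" --pt "0 0 0" --pt "0 0 0" --pt "0 0 0" --pt "0 0 0" --spin '[0, 0, 0, 0, 0, 0, 0, 0, 0, 0, 0, 0, 0, 0, 0, 0, 0, 0, 0, 0]'

```text
t: 54.03
eef_pos: [0.4502, -0.2175, 0.3603]
orientation: [0.015, 0.528, 0.849, 0.009]
force: [-0.3, 0.9, 0.0]
width: 0.951
```

```bash
python3 - <<'E'
from h import *
t=snap('top','e1.png',(245,110,410,275),3.6);print(bar(t))
Z=lambda x,y,z:ray(t,140+(x+.5)/5-.5,260+(y+.5)/5-.5,z)[:2]
a,b,p=Z(193,431,.08),Z(201,365,.08),Z(239,333,.038)
for q in(b,p): print(a,q,np.degrees(np.arctan2(*(q-a)[::-1])))
for d in(.0,): print('want',np.degrees(np.arctan2(.2521-a[1],.4227-a[0])))
t0=np.load('top.npz')
d=np.abs(t['color'].astype(int)-t0['color']).sum(-1)
for n,(x0,y0,x1,y1) in dict(pot=(95,85,205,215),sau=(270,275,345,345),ram=(430,170,480,215)).items(): print(n,(d[y0:y1,x0:x1]>90).sum())
E
```

```text
(array([0.33366797, 0.25677038, 0.02806238]), [(np.float64(-2.5), np.float64(86.7), np.float64(166.0)), (np.float64(-2.9), np.float64(91.6), np.float64(166.7)), (np.float64(-2.8), np.float64(89.2), np.float64(166.7))])
[0.33240097 0.25723395] [0.35730522 0.25542792] -4.147761129365805
[0.33240097 0.25723395] [0.36540522 0.25284762] -7.570345210578059
want -3.2540452541691662
pot 0
sau 0
ram 0
```

View pics/e1.png

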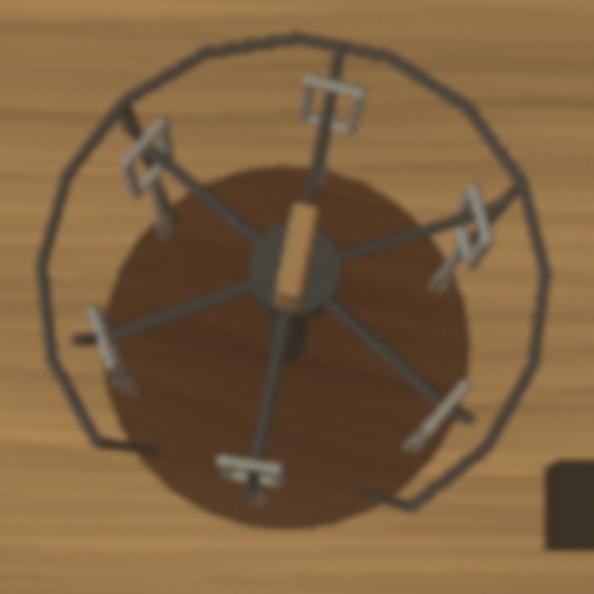

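All six hooks carry forks (the last at zoom (250,465)). The bar reads -2.8° to -4.1° against about -3.2° wanted. Handing in.

```bash
python3 - <<'E'
from h import *
print(close_job())
E
```

```text
the job is handed in; nothing more can be done
None
```

The job is handed in. All three forks from the sleeve hang by their loops on the three hooks that were empty. I turned the carousel by its knob before each one (+50°, +60°, +120°). After that I turned the fuel can to face the regulator inlet, in two grips because joint 3 was close to its limit.

**Checks:**
- **Forks:** the last top view shows all six hooks carrying a fork and an empty sleeve.
- **Can:** its bar reads between -2.8° and -4.1°, against about -3.2° wanted. A rougher reading from the half-hidden port gave -7.6°, which disagrees; I trusted the bar. The can ended about 7 mm nearer the regulator than it started.
- **Pot, saucer and ramekin:** none shows any change from the first picture.
- **Cameras:** the two cameras disagreed by about 4–5 mm on the fork positions, so I allowed for that in the grips.
- **Time:** about 54 s of the 210 s was used, and I saw no sign that the can had been knocked.

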